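# Grease a hub's snap cap and press it home

### The job

Pick up the blue hub cap as it stands, open side down, and press its rim straight down onto the sprung greasing pad until the pad is fully depressed; then lift it over to the bicycle hub and push it straight down over the stud until it clicks past the sprung balls and sits flush on the hub. Do not let go: keep pressing firmly after the click, and finish with the cap still gripped and still being pressed down on the hub. Leave everything else on the table where it is.

Things in the scene. Friction and masses are not known exactly. Their poses are not given: they have to be found in the camera images.
- cap_center (a point): Centre (half-way up) of the blue plastic hub cap with a thin white band, a loose round cup standing mouth down: 36 mm outside diameter, 48 high, 42 to 78 g, z up. Top 20 mm solid; below it a 31 mm bore, narrowed at the mouth by an inner lip (24 mm across, 3 mm high). Grip it by its sides in the upper half.
- cap_rim (a point): Centre of the cap's open rim (its underside), 24 mm below the centre.
- cap: The blue cap itself; origin at the centre of the rim, as cap_rim.
- pad_base: Greasing pad's green round base, 90 mm in diameter at the foot, 76 above, 30 high, fixed to the table; origin: centre of its underside.
- pad_top (a point): Centre of the upper face of the black rubber pad on that base: a disc 60 mm in diameter, 48 mm above the table at rest, which moves down with the pad. It is a spring: starts to move at about 3.5 N and is fully down, on a hard stop, at about 7 N.
- pad (a joint): How far the pad is pressed down, in m: 0 at rest, 0.010 fully depressed.
- hub: Aluminium bicycle hub standing upright on a blue round foot (100 mm diameter, 18 high), fixed to the table; axis vertical. Flanges 56 mm in diameter, the upper one's top 90 mm above the table. Origin: centre of the foot's underside.
- hub_seat: The hub's dark seat disc (44 mm diameter); origin: centre of its upper face, 100 mm above the table, on which the cap's rim must come to lie. From it a steel stud rises 24 mm along the axis: 21 mm in diameter up to 16 mm, then tapered to 12 mm at the tip.
- ball_ring (a point): Centre of the ring of four brass sprung balls that stand out of the stud to a diameter of 28 mm, 7.4 mm above the seat. The cap's lip meets them with the rim about 11 mm above the seat; a push of about 9 N (7 to 12) is needed, most at about 10 mm; the force falls to nothing at about 7 mm, and from there the balls draw the cap down with up to 12 N until its rim is on the seat.
- gauge: Bystander: aluminium pressure gauge lying face up, round case 62 mm diameter, 26 high, with a stem of 50 mm along its -y. Origin: centre of the case's underside.
- tin: Bystander: round black tin with clip-on lid, 84 mm diameter, 38 high. Origin: centre of underside.
- scraper: Bystander: flat red plastic scraper, 150 mm long along its x, up to 45 wide, 12 high. Origin on its underside.
- spanner: Bystander: flat steel spanner lying on the table, 160 mm long along its x. Origin on its underside.
- tyre_lever: Bystander: white plastic tire lever lying flat, 115 mm long along its x, 14 wide. Origin on its underside.
- mug: Bystander: white ceramic mug, 76 mm diameter, 85 high, handle at its +y. Origin: centre of underside.
There are look-alikes about, which are no part of the job. Of the things like the cap, leave any that is turquoise; of the rest the larger one is meant.

How it is judged:
By the outcome, as a careful person would: the job done as asked, in the order asked, and still so for the second after the job is handed in, while the arm keeps its last pose, push and grip.
It also fails if it takes over 58 s, if anything falls off the work surface, if the arm or the gripper's body presses on something with over 40 N, if the wrist force passes 120 N, or if a joint passes its speed limit or range.

### The arm

A 6-joint arm with a two-finger parallel gripper is mounted at the origin on the work surface. World frame = base frame: x ahead of the robot, y to its left, z up, the work surface at z = 0. Lengths are in m, angles in rad, forces in N, time in s.
With the tool pointing down it reaches from about 0.25 to 0.8 m from the base axis. Payload 8.5 kg.
Tool frame: the origin (TCP) lies on the centre line of the jaws, within the pads' length; the fingertips stand 22 mm ahead of it and the grasp point (between the pads) lies 3 mm ahead of it; x points along the fingers, y is the direction in which the jaws open and shut, and the axes are right-handed (so a half turn about x gives the same grasp; the last joint's range is limited). The gripper opens to 85 mm and grips with 20 to 120 N. Pads are 22 mm wide; open, the fingers measure 114 mm over their backs; the gripper's body (76 mm by 85 mm) begins 54 mm behind the grasp point. The pads swing forward as they close: fully open they stand 13 mm farther back than shut.
Start: joints at [-1.301, 0.238, -0.013, 1.319, 0, 1.571], TCP at [0.14, -0.506, 0.225] pointing down, gripper open.
Joint ranges: [-2.66, 2.66], [-1.03, 1.9], [-1.14, 1.46], [-1.82, 2.27], [-1.45, 1.34], [-3.14, 3.14]. Speed limits (rad/s): [2.22, 2.22, 2.79, 3.14, 3.14, 3.14].

### API

Orientations are given as a unit quaternion [w, x, y, z].
In Python, from cell import observe, vision, job gives the robot as it stands.
- The arm moves only by the tool carry_out, never from a script. Its arguments are lists of equal length, an entry for each row: "angular": the turn, a rotation vector about the world's x, y, z each as a share of 6 degrees, from -1 to 1, a list of three; "delta_pos": the shift along the world's x, y, z each as a share of 0.2 m, from -1 to 1, a list of three; "grip": the opening, from 0 (shut) to 1 (fully open). A call has 1 to 5 rows; each row shifts and turns the pose as measured when the row begins; what a row does not reach is not made up. A row lasts 1/8 s, in which the tool goes at most 62.5 mm and 10.7 degrees, less where a joint would pass 70% of its speed; a pose out of reach is approached as far as the arm can. A call with a number of a shift or a turn outside -1 to 1 is refused whole. A call with a gripper value outside its range is refused whole. The fingers move at their own pace and stop on an object; "newtons" is the grip in N (left out, the last holds). Time passes only in rows, so rows that do not move let the fingers close. It gives the time, the measured TCP pose, the force and the opening at its end, in the units of the state.
- observe(): the state, without advancing time (a new reading comes with each control period).
- vision.snapshot(name): name is "scene" or "top" or "wrist"; returns the picture (384x512x3 uint8, red, green, blue); there is no depth.
- vision.calibration(name): a dict with "K" (3x3 intrinsics, pixels), "extrinsics" (4x4, takes a point from camera to world coordinates). Camera axes: x right, y down, z forward; pixel columns grow to the right and rows downward; lengths in m; the calibration is good to about 2 mm. The wrist camera is an equidistant fisheye: a pixel r from the principal point sees the ray r / f radians off the axis. A picture is of the moment at which its call begins: read the wrist's pose just before it. calibration takes no time and is no camera call; for the wrist camera it gives the pose at the moment of the call.
- job.job_done(): hands the job in, once; it reports no verdict.
The state is a dict: "t": time; "joint_positions": joint angles; "qvel": joint speeds; "tau": joint torques, N m; "tcp_pos": TCP position; "ee_rot": TCP orientation; "wrist_force": force on the tool from outside, world axes, zero at the start; "moment": the same for the moment, N m; "gripper_width": finger opening in m.
Only numpy, scipy, OpenCV 4.12 (cv2) and the standard library are available. Lean on these libraries where they do the work, as an engineer would, in place of code of your own. Each camera call takes 0.05 s, during which the arm holds its last target.

## Working session

There is one attempt and no reset: what is moved stays moved. The work goes in short steps, Python scripts to look and compute and a tool call to move; the robot and the scene stay as the last step left them, time stands still between calls to the robot, and variables do not carry over. Pictures are saved under pics/ and viewed, and the job is handed in when it is done.

Besides the shell and the picture viewer there is one more tool, called in YAML: its name, and indented under it one key for each argument. carry_out: Moves the arm, as the interface text tells. Shift numbers are shares of 0.2 m and turn numbers shares of 6 degrees, none past 1 either way. Its arguments: {"type":"object","properties":{"angular":{"type":"array","items":{"type":"array","items":{"type":"number","minimum":-1,"maximum":1}}},"delta_pos":{"type":"array","items":{"type":"array","items":{"type":"number","minimum":-1,"maximum":1}}},"grip":{"type":"array","items":{"type":"number"}},"newtons":{"type":"number"}},"required":["angular","delta_pos","grip"]}

```bash
ls; mkdir -p pics; python3 - <<'E'
from cell import observe, vision, job
import cv2
for n in ["scene","top"]:
    im=vision.snapshot(n); cv2.imwrite(f"pics/{n}0.png",im[:,:,::-1])
    print(n,vision.calibration(n))
s=observe(); print(s)
E
```

```text
pics
scene {'K': array([[439.23715895,   0.        , 255.79764877],
       [  0.        , 439.23715895, 192.35795082],
       [  0.        ,   0.        ,   1.        ]]), 'extrinsics': array([[-0.81207799,  0.39866925, -0.42613632,  1.06985398],
       [ 0.58345181,  0.56802544, -0.58045766,  0.74088618],
       [ 0.01064565, -0.7200069 , -0.69388525,  0.99925146],
       [ 0.        ,  0.        ,  0.        ,  1.        ]])}
top {'K': array([[462.36944907,   0.        , 267.10961669],
       [  0.        , 462.36944907, 192.88303031],
       [  0.        ,   0.        ,   1.        ]]), 'extrinsics': array([[-0.01029183, -0.99206892,  0.12527305,  0.35226296],
       [-0.99988211,  0.00878243, -0.01259521, -0.00340852],
       [ 0.01139512, -0.12538791, -0.99204235,  1.28671791],
       [ 0.        ,  0.        ,  0.        ,  1.        ]])}
{'t': 0.1, 'joint_positions': array([-1.30098982e+00,  2.38726189e-01, -1.41874514e-02,  1.31921290e+00,
        3.30938863e-05,  1.57081982e+00]), 'qvel': array([ 5.95294295e-04, -1.70441704e-05,  8.42899821e-04,  6.25528690e-04,
       -1.17204989e-04,  5.21662527e-04]), 'tau': array([ 3.90660818e-03, -5.39724040e+01,  3.46996808e+01,  1.34833180e-02,
        9.91904108e-05,  1.85901939e-05]), 'tcp_pos': array([ 0.13984031, -0.50562158,  0.22473228]), 'ee_rot': array([-0.09462608, -0.70063155, -0.09556128,  0.70073488]), 'wrist_force': array([ 0.71700845,  0.60229287, -1.19586803]), 'moment': array([-0.04688214,  0.05339293,  0.02253697]), 'gripper_width': 0.08540306766263342}
```

View pics/scene0.png

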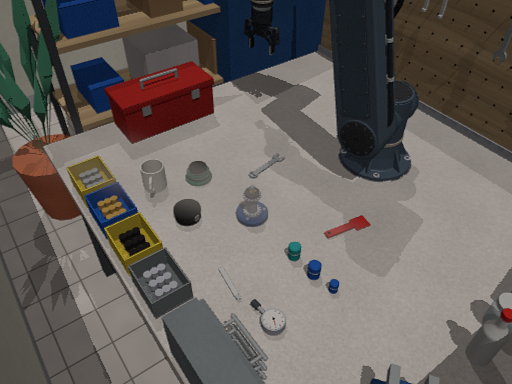

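View pics/top0.png

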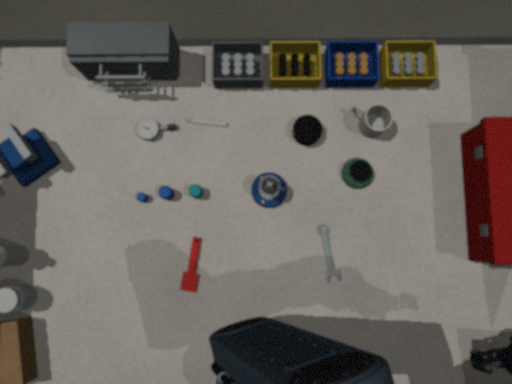

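Cap candidates in the top view are turquoise (196,191), larger blue (167,192) and small blue (142,197). In the scene view they are at (294,250), (314,269) and (334,286). By the description it is the larger blue one at top (167,192). I'll check it in close crops.

```bash
python3 - <<'E'
import cv2,numpy as np
t=cv2.imread("pics/top0.png"); s=cv2.imread("pics/scene0.png")
def crop(im,x0,y0,w,h,k): return cv2.resize(im[y0:y0+h,x0:x0+w],None,fx=k,fy=k,interpolation=cv2.INTER_CUBIC)
a=crop(t,130,170,90,40,8); b=crop(s,275,230,90,70,4)
a=cv2.resize(a,(720,320)); b=cv2.copyMakeBorder(b,0,0,0,360,cv2.BORDER_CONSTANT)
cv2.imwrite("pics/c1.png",np.vstack([a,b]))
a=crop(t,240,150,140,70,5.); cv2.imwrite("pics/c2.png",a)
E
```

```text
(no output)
```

View pics/c1.png

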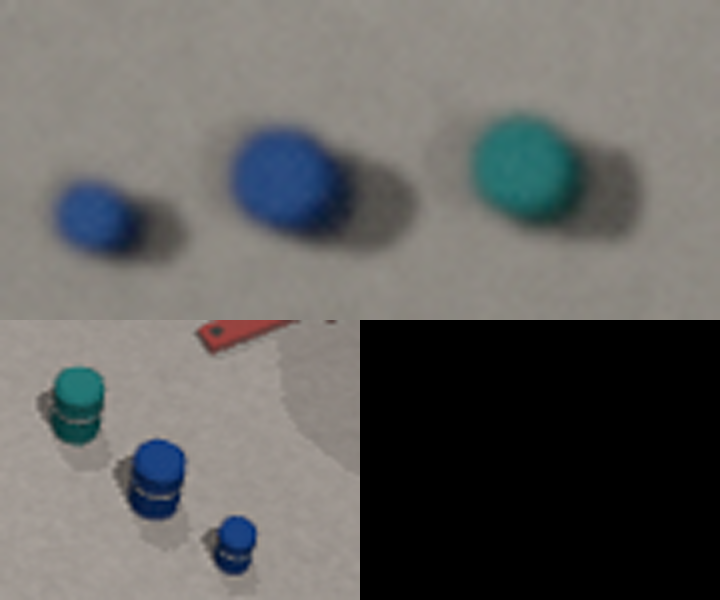

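View pics/c2.png

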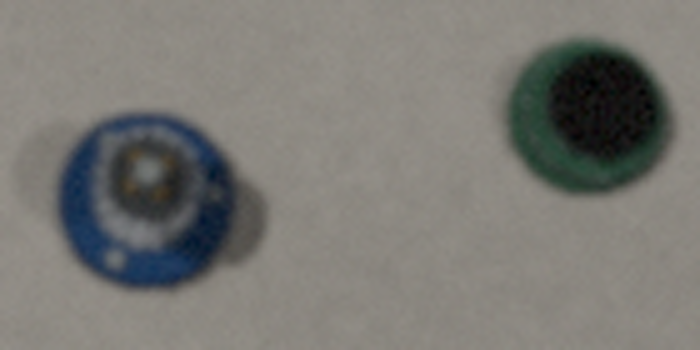

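```bash
cat > h.py <<'E'
from cell import observe, vision, job
import numpy as np, cv2
from scipy.spatial.transform import Rotation as R
def pix(n,u,v,z,fish=False,cal=None):
    c=cal or vision.calibration(n); K=c["K"]; E=c["extrinsics"]
    d=np.array([(u-K[0,2])/K[0,0],(v-K[1,2])/K[1,1],1.])
    if n=="wrist":
        r=np.hypot(d[0],d[1]); d=np.array([d[0]/r*np.sin(r),d[1]/r*np.sin(r),np.cos(r)])
    d=E[:3,:3]@d; o=E[:3,3]
    return o+d*(z-o[2])/d[2]
def proj(n,p,cal=None):
    c=cal or vision.calibration(n); K=c["K"]; E=c["extrinsics"]
    q=E[:3,:3].T@(np.array(p)-E[:3,3])
    if n=="wrist":
        r=np.hypot(q[0],q[1]); th=np.arctan2(r,q[2]); x,y=q[0]/r*th,q[1]/r*th
    else: x,y=q[0]/q[2],q[1]/q[2]
    return np.array([K[0,0]*x+K[0,2],K[1,1]*y+K[1,2]])
E
python3 - <<'E'
from h import *
for a in [("top",165.3,191.8,.048),("scene",314.6,265.2,.048),("top",269.2,183.9,.124),("top",268.5,189.8,.018),("top",360.3,170.1,.048),("scene",294.2,245,.048), ("top",195.5,190.6,.048)]: print(a,pix(*a))
s=cv2.imread("pics/scene0.png")
a=cv2.resize(s[150:230,170:290],None,fx=6,fy=6,interpolation=cv2.INTER_CUBIC); cv2.imwrite("pics/c3.png",a)
E
```

```text
('top', 165.3, 191.8, 0.048) [0.51405562 0.25517136 0.048     ]
('scene', 314.6, 265.2, 0.048) [0.52063949 0.26266329 0.048     ]
('top', 269.2, 183.9, 0.124) [ 0.52204996 -0.0237198   0.124     ]
('top', 268.5, 189.8, 0.018) [ 0.52104242 -0.02345424  0.018     ]
('top', 360.3, 170.1, 0.048) [ 0.56898593 -0.2736205   0.048     ]
('scene', 294.2, 245, 0.048) [0.52131054 0.17767745 0.048     ]
('top', 195.5, 190.6, 0.048) [0.51660273 0.17396835 0.048     ]
```

View pics/c3.png

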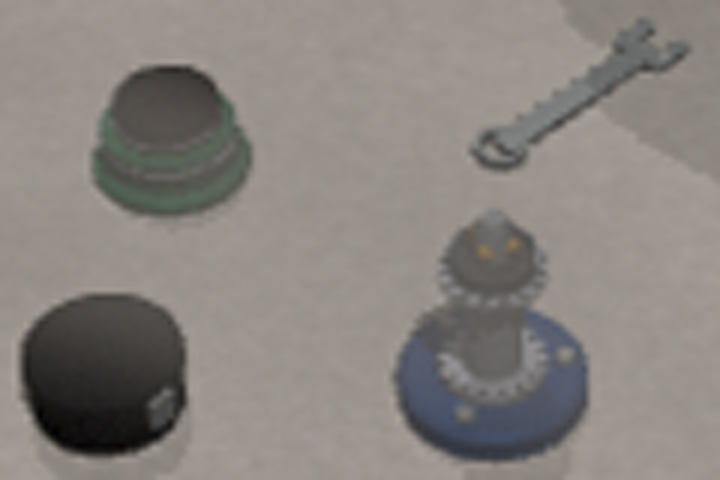

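```bash
python3 - <<'E'
from h import *
s=observe();q=s["ee_rot"]
print(R.from_quat([q[1],q[2],q[3],q[0]]).as_matrix().round(3))
print(vision.calibration("wrist"))
print(proj("scene",[.514,.255,.048]),proj("top",[.5206,.2627,.048]),proj("scene",[.514,.255,.0]))
print(pix("top",142-.3,196.3,.03))
for p in ([.522,-.0237,.124],[.569,-.2736,.048]): print(proj("scene",p))
E
```

```text
[[-0.     0.267 -0.964]
 [ 0.001 -0.964 -0.267]
 [-1.    -0.001 -0.   ]]
{'K': array([[297.31863964,   0.        , 257.58703625],
       [  0.        , 297.31863964, 187.26840573],
       [  0.        ,   0.        ,   1.        ]]), 'extrinsics': array([[ 2.67906950e-01, -9.23421346e-01, -2.74806993e-01,
         2.08743357e-01],
       [-9.63444556e-01, -2.56976835e-01, -7.57462442e-02,
        -4.85845755e-01],
       [-6.73332516e-04,  2.85054246e-01, -9.58511149e-01,
         3.74226607e-01],
       [ 0.00000000e+00,  0.00000000e+00,  0.00000000e+00,
         1.00000000e+00]])}
[314.58001286 262.14246379] [162.54214731 189.41706045] [312.77985495 272.74726757]
[0.50459051 0.32295292 0.03      ]
[252.20172551 184.65439461]
[197.13749031 165.01854442]
```

Hub and pad agree in both views. The hub axis is about (0.522, -0.024) and the pad about (0.569, -0.274). The chosen cap is the larger blue one with the white band, and its two readings differ by several mm, so I'll refine with the wrist camera above it. I'm turning the jaws to open along x, since the neighbours stand along y.

carry_out:
  angular:
    - [0,0,1]
    - [0,0,1]
    - [0,0,1]
    - [0,0,1]
    - [0,0,1]
  delta_pos:
    - [0.15,0.27,0]
    - [0.15,0.27,0]
    - [0.15,0.27,0]
    - [0.15,0.27,0]
    - [0.15,0.27,0]
  grip: [1,1,1,1,1]

```text
t: 0.72
tcp_pos: [0.2896, -0.2328, 0.2224]
ee_rot: [-0.275, -0.651, -0.277, 0.651]
wrist_force: [1.4, -0.2, -0.8]
gripper_width: 0.0853
```

carry_out:
  angular:
    - [0,0,1]
    - [0,0,1]
    - [0,0,1]
    - [0,0,1]
    - [0,0,1]
  delta_pos:
    - [0.13,0.27,0]
    - [0.13,0.27,0]
    - [0.13,0.27,0]
    - [0.13,0.27,0]
    - [0.13,0.27,0]
  grip: [1,1,1,1,1]

```text
t: 1.35
tcp_pos: [0.4218, 0.047, 0.2225]
ee_rot: [0.44, 0.554, 0.44, -0.554]
wrist_force: [1.8, -1.6, -0.6]
gripper_width: 0.0855
```

carry_out:
  angular:
    - [0,0,1]
    - [0,0,1]
    - [0,0,0.5]
    - [0,0,0]
    - [0,0,0]
  delta_pos:
    - [0.13,0.27,0]
    - [0.13,0.27,0]
    - [0.13,0.27,0]
    - [0.13,0.27,0]
    - [0.05,0.1,0]
  grip: [1,1,1,1,1]

```text
t: 1.98
tcp_pos: [0.538, 0.2945, 0.2203]
ee_rot: [0.512, 0.487, 0.512, -0.488]
wrist_force: [1.1, 0.1, -0.6]
gripper_width: 0.0856
```

```bash
python3 - <<'E'
from h import *
c=vision.calibration("wrist"); im=vision.snapshot("wrist"); cv2.imwrite("pics/w1.png",im[:,:,::-1]); np.save("w1.npy",c["extrinsics"])
s=observe(); print(s["t"],s["tcp_pos"],s["ee_rot"],s["joint_positions"],s["wrist_force"])
print(proj("wrist",[.517,.258,.048],c))
E
```

```text
2.025 [0.5385857  0.29578281 0.21988293] [ 0.51158811  0.48732346  0.51246745 -0.48802722] [5.01767044e-01 3.97189808e-01 2.04189092e-01 1.37912102e+00
 8.83360644e-04 2.02385307e+00] [-0.1461719   0.67496024 -0.05444506]
[238.72028371 197.86926769]
```

View pics/w1.png

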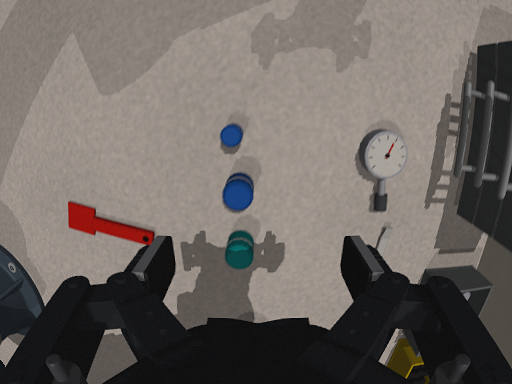

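```bash
python3 - <<'E'
from h import *
im=cv2.imread("pics/w1.png"); cv2.imwrite("pics/w1c.png",cv2.resize(im[155:225,200:280],None,fx=8,fy=8,interpolation=cv2.INTER_CUBIC))
E
```

```text
(no output)
```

View pics/w1c.png

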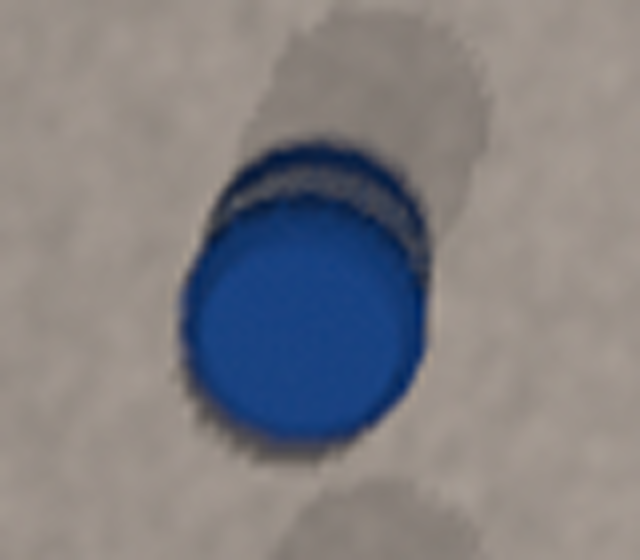

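```bash
python3 - <<'E'
from h import *
c=vision.calibration("wrist")
for z,u,v in [(.048,200+304/8-.5,155+322/8-.5),(.046,200+304/8-.5,155+324/8-.5)]: print(pix("wrist",u,v,z,cal=c))
# model circles
p0=pix("wrist",237.5,194.7,.047,cal=c)
for z in(0,.047):
  pts=np.array([proj("wrist",[p0[0]+.018*np.cos(a),p0[1]+.018*np.sin(a),z],c) for a in np.linspace(0,6.28,60)])
  print(z,((pts-[200,155]+.5)*8).min(0),((pts-[200,155]+.5)*8).max(0))
print(observe()["tcp_pos"])
E
```

```text
[0.51620732 0.26319918 0.048     ]
[0.51610412 0.26224041 0.046     ]
0 [212.47794246 123.24557303] [434.36593776 337.31358749]
0.047 [178.87919164 199.84633624] [429.91022374 439.43983419]
[0.5385857  0.29578281 0.21988293]
```

carry_out:
  angular:
    - [0,0,0.2]
    - [0,0,0]
    - [0,0,0]
    - [0,0,0]
  delta_pos:
    - [-0.11,-0.17,0]
    - [0,0,-0.25]
    - [0,0,-0.25]
    - [0,0,0]
  grip: [1,1,1,1]

```text
t: 2.52
tcp_pos: [0.5152, 0.261, 0.1164]
ee_rot: [0.517, 0.481, 0.518, -0.483]
wrist_force: [0.1, -0.8, 0.5]
gripper_width: 0.0849
```

```bash
python3 - <<'E'
from h import *
c=vision.calibration("wrist"); s=observe(); im=vision.snapshot("wrist"); cv2.imwrite("pics/w2.png",im[:,:,::-1]); np.save("w2.npy",c["extrinsics"])
print(s["t"],s["tcp_pos"],R.from_quat(s["ee_rot"][[1,2,3,0]]).as_matrix().round(3),s["wrist_force"])
print(proj("wrist",[.5165,.261,.048],c))
im=cv2.cvtColor(im,cv2.COLOR_RGB2BGR)
cv2.imwrite("pics/w2c.png",cv2.resize(im[150:300,170:320],None,fx=4,fy=4,interpolation=cv2.INTER_CUBIC))
E
```

```text
2.525 [0.51523001 0.26099299 0.11641469] [[-0.003  0.997  0.072]
 [-0.001  0.072 -0.997]
 [-1.    -0.003  0.001]] [ 0.13302511 -0.84947115  0.45111998]
[260.61779964 197.58859602]
```

View pics/w2c.png

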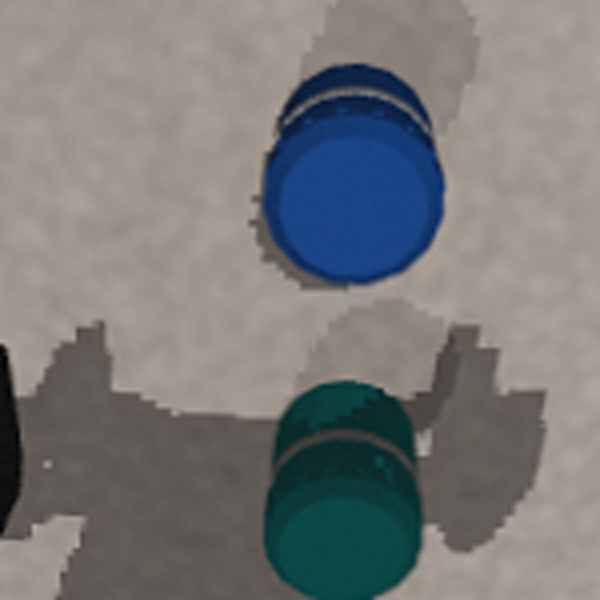

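```bash
cat >> h.py <<'E'
def circ(n,p,r,c,N=72):
    return np.array([proj(n,[p[0]+r*np.cos(a),p[1]+r*np.sin(a),p[2]],c) for a in np.linspace(0,2*np.pi,N)])
def overlay(im,n,items,c,x0,y0,w,h,k,out):
    v=cv2.resize(im[y0:y0+h,x0:x0+w],None,fx=k,fy=k,interpolation=cv2.INTER_CUBIC)
    for p,r in items:
        q=((circ(n,p,r,c)-[x0,y0]+.5)*k).astype(int); cv2.polylines(v,[q],True,(0,255,255),1)
    cv2.imwrite(out,v)
E
python3 - <<'E'
from h import *
c=vision.calibration("wrist"); im=cv2.imread("pics/w2.png")
p=pix("wrist",257.8,201.5,.048,cal=c); print(p)
x,y=p[0],p[1]
overlay(im,"wrist",[([x,y,0],.018),([x,y,.044],.018),([x,y,.048],.015)],c,200,150,120,80,6,"pics/w2o.png")
E
```

```text
[0.51632296 0.25771826 0.048     ]
```

View pics/w2o.png

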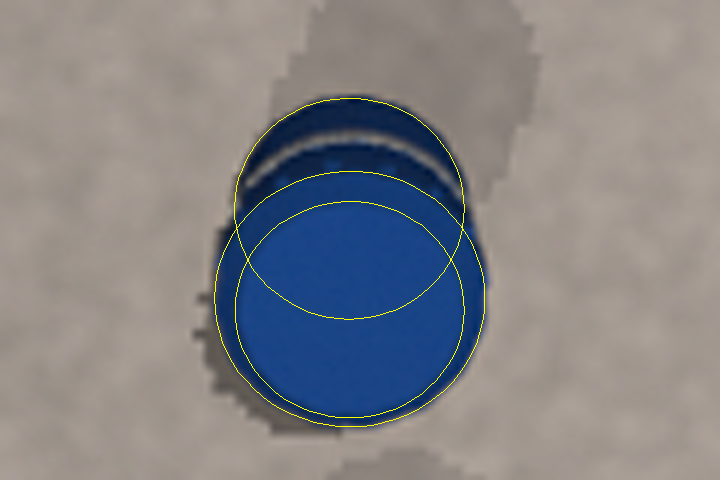

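carry_out:
  angular:
    - [0,0,0]
    - [0,0,0]
    - [0,0,0]
  delta_pos:
    - [0.006,-0.017,-0.2]
    - [0,0,-0.15]
    - [0,0,0]
  grip: [1,1,1]

```text
t: 2.95
tcp_pos: [0.5226, 0.2603, 0.0548]
ee_rot: [0.519, 0.485, 0.516, -0.478]
wrist_force: [-0.5, 0.0, 0.5]
gripper_width: 0.0853
```

```bash
python3 - <<'E'
from h import *
s=observe();print(s["t"],s["tcp_pos"],R.from_quat(s["ee_rot"][[1,2,3,0]]).as_matrix().round(3),s["wrist_force"],s["qvel"].round(3),s["joint_positions"])
E
```

```text
2.95 [0.5225544  0.26025841 0.05482487] [[ 0.009  0.997  0.072]
 [ 0.005  0.072 -0.997]
 [-1.     0.01  -0.005]] [-0.48688954  0.0162357   0.4755544 ] [-0.003 -0.035  0.055  0.035  0.001 -0.002] [ 4.61788577e-01  4.34215427e-01 -1.80225000e-01  9.45676996e-01
  5.56377275e-04  1.96075448e+00]
```

carry_out:
  angular:
    - [0,0,0]
  delta_pos:
    - [-0.03,-0.013,0]
  grip: [1]

```text
t: 3.08
tcp_pos: [0.518, 0.2583, 0.0572]
ee_rot: [0.519, 0.486, 0.516, -0.477]
wrist_force: [0.0, 0.1, -0.1]
gripper_width: 0.0853
```

carry_out:
  angular:
    - [-0.05,0.1,0]
    - [0,0,0]
  delta_pos:
    - [-0.008,-0.003,-0.06]
    - [-0.003,0,-0.02]
  grip: [1,1]

```text
t: 3.32
tcp_pos: [0.5168, 0.2583, 0.0435]
ee_rot: [0.518, 0.484, 0.517, -0.48]
wrist_force: [0.3, 0.9, -0.9]
gripper_width: 0.0855
```

```bash
python3 - <<'E'
from h import *
s=observe();print(s["t"],s["tcp_pos"],R.from_quat(s["ee_rot"][[1,2,3,0]]).as_matrix().round(4),s["wrist_force"],s["qvel"].round(3))
E
```

```text
3.325 [0.51681519 0.25832511 0.04350229] [[ 0.0049  0.9974  0.0718]
 [ 0.003   0.0718 -0.9974]
 [-1.      0.0051 -0.0026]] [ 0.33306973  0.92477359 -0.88224776] [ 0.006  0.002 -0.044 -0.071  0.     0.003]
```

carry_out:
  angular:
    - [-0.03,0.05,0]
    - [0,0,0]
    - [0,0,0]
    - [0,0,0]
    - [0,0,0]
  delta_pos:
    - [-0.002,-0.003,-0.015]
    - [0,0,0]
    - [0,0,0]
    - [0,0,0]
    - [0,0,0]
  grip: [0.5,0.2,0.2,0.2,0.2]
  newtons: 70

```text
t: 3.95
tcp_pos: [0.5175, 0.2592, 0.0451]
ee_rot: [0.518, 0.483, 0.518, -0.48]
wrist_force: [-1.1, -0.2, 1.6]
gripper_width: 0.0171
```

```bash
python3 - <<'E'
from h import *
s=observe();print(s["t"],s["tcp_pos"],R.from_quat(s["ee_rot"][[1,2,3,0]]).as_matrix().round(4),s["wrist_force"],s["gripper_width"],s["qvel"].round(3))
E
```

```text
3.95 [0.51751405 0.25917942 0.04507688] [[ 0.0032  0.9974  0.0724]
 [ 0.0034  0.0724 -0.9974]
 [-1.      0.0034 -0.0032]] [-1.13048673 -0.23988338  1.62687511] 0.01705116704247947 [ 0.001 -0.014  0.011  0.012  0.004  0.001]
```

Width 17 mm is less than the cap's 36 mm, so something is off. I'll look.

```bash
python3 - <<'E'
from h import *
im=vision.snapshot("wrist"); cv2.imwrite("pics/w3.png",im[:,:,::-1])
im=vision.snapshot("scene")[:,:,::-1]; cv2.imwrite("pics/s3.png",cv2.resize(im[180:330,240:400],None,fx=4,fy=4,interpolation=cv2.INTER_CUBIC))
s=observe();print(s["tcp_pos"],s["gripper_width"])
E
```

```text
[0.51762751 0.25911988 0.04461269] 0.017109828608509913
```

View pics/w3.png

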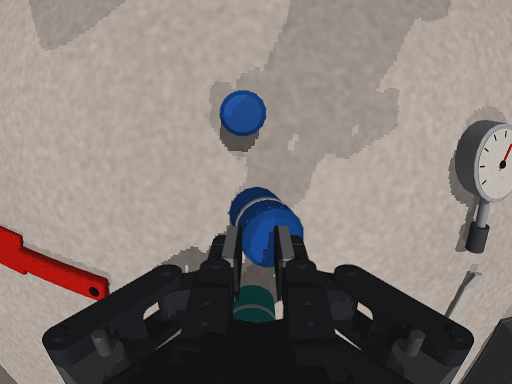

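View pics/s3.png

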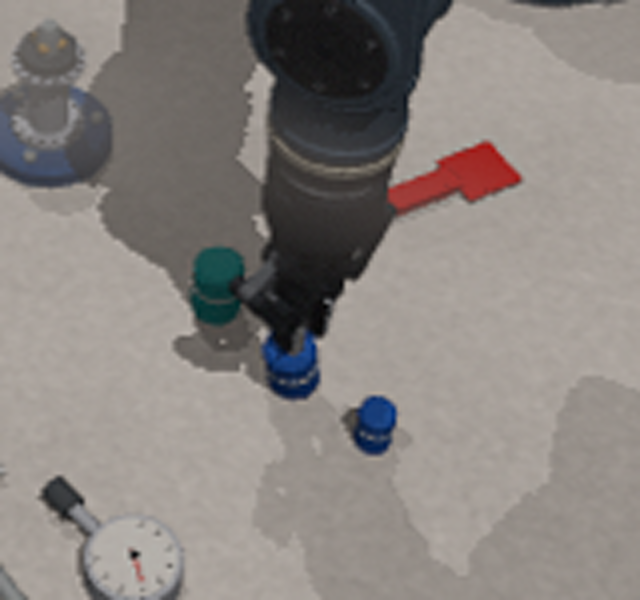

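```bash
python3 - <<'E'
from h import *
c=vision.calibration("wrist");s=observe()
p=s["tcp_pos"]; M=R.from_quat(s["ee_rot"][[1,2,3,0]]).as_matrix()
print(c["extrinsics"].round(4))
for d in (0,.003,.022):
  q=p+M@[d,0,0]; print(d,q,proj("wrist",q,c),((proj("scene",q)-[240,180]+.5)*4))
im=cv2.imread("pics/w3.png")
u=p[0];v=p[1]
print(proj("wrist",[.5163,.2577,.048],c), (proj("scene",[.5163,.2577,.048])-[240,180]+.5)*4)
overlay(im,"wrist",[([.5163,.2577,0],.018),([.5163,.2577,.044],.018)],c,160,150,180,150,4,"pics/w3o.png")
E
```

```text
[[ 0.9973  0.0697  0.0243  0.5108]
 [ 0.0737 -0.9566 -0.282   0.3317]
 [ 0.0035  0.283  -0.9591  0.1943]
 [ 0.      0.      0.      1.    ]]
0 [0.51762751 0.25911988 0.04461269] [259.20206464 236.63194804] [299.77423128 340.23574915]
0.003 [0.517637   0.25912924 0.04161271] [259.17476424 234.31054777] [299.31117365 342.95951523]
0.022 [0.51769711 0.25918851 0.0226129 ] [259.01957374 221.18170985] [296.41584384 359.99022696]
[256.64518241 241.47285467] [300.39240714 334.83420229]
```

View pics/w3o.png

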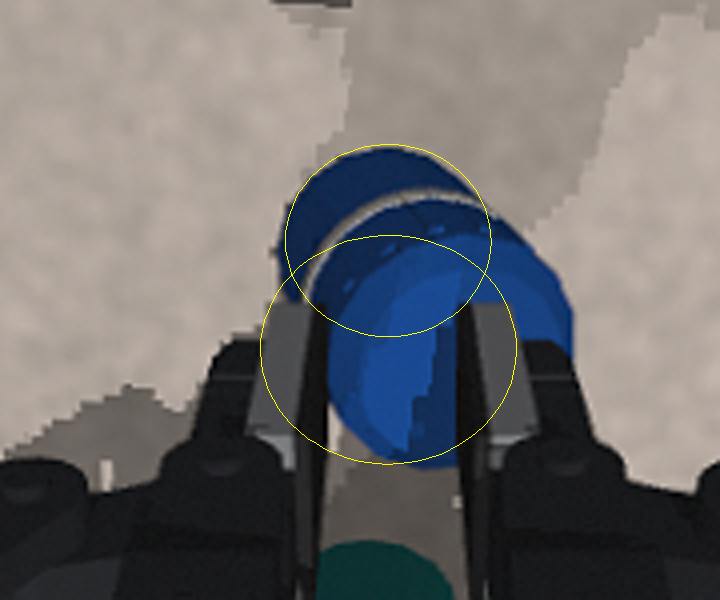

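```bash
python3 - <<'E'
from h import *
im=cv2.imread("pics/w3.png"); cv2.imwrite("pics/w3c.png",cv2.resize(im[170:290,190:340],None,fx=5,fy=5,interpolation=cv2.INTER_CUBIC))
im=vision.snapshot("top")[:,:,::-1]; cv2.imwrite("pics/t3.png",cv2.resize(im[140:240,110:230],None,fx=6,fy=6,interpolation=cv2.INTER_CUBIC))
im=vision.snapshot("scene")[:,:,::-1]; cv2.imwrite("pics/s3c.png",cv2.resize(im[240:300,280:350],None,fx=10,fy=10,interpolation=cv2.INTER_CUBIC))
E
```

```text
(no output)
```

View pics/w3c.png

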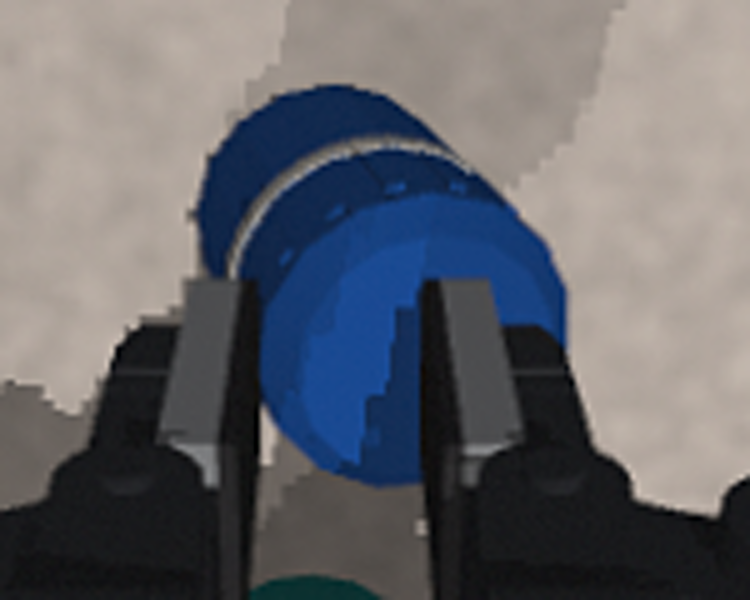

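View pics/t3.png

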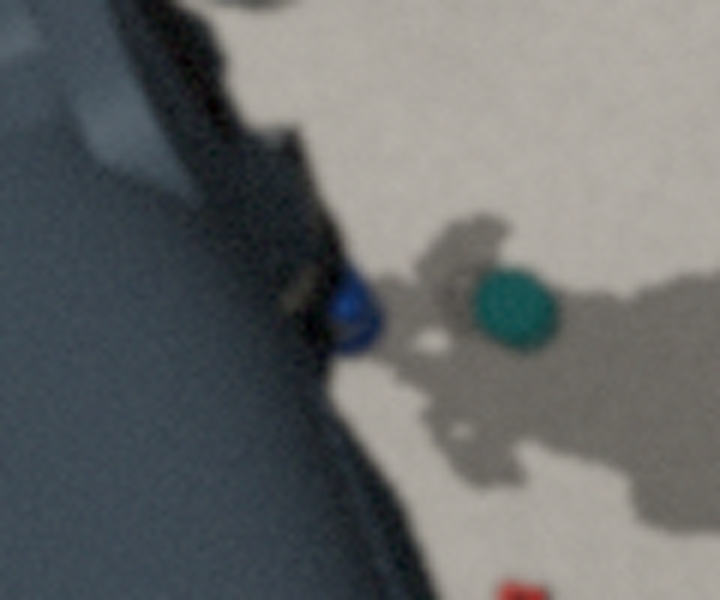

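View pics/s3c.png

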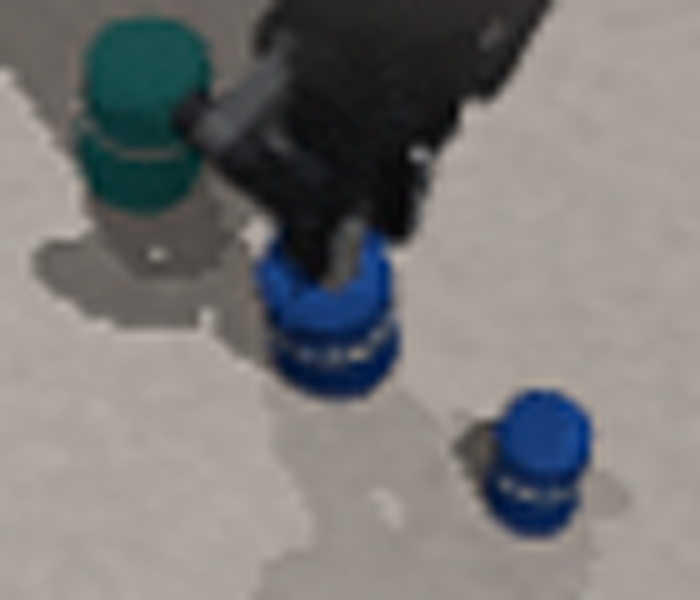

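```bash
python3 - <<'E'
from h import *
im=vision.snapshot("scene")[:,:,::-1].copy(); c=vision.calibration("scene")
x,y=.5163,.2577
overlay(im,"scene",[([x,y,0],.018),([x,y,.044],.018),([x,y,.048],.015)],c,280,240,70,60,10,"pics/s3o.png")
im=cv2.imread("pics/scene0.png")
overlay(im,"scene",[([x,y,0],.018),([x,y,.044],.018),([x,y,.048],.015)],c,280,240,70,60,10,"pics/s0o.png")
E
```

```text
(no output)
```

View pics/s3o.png

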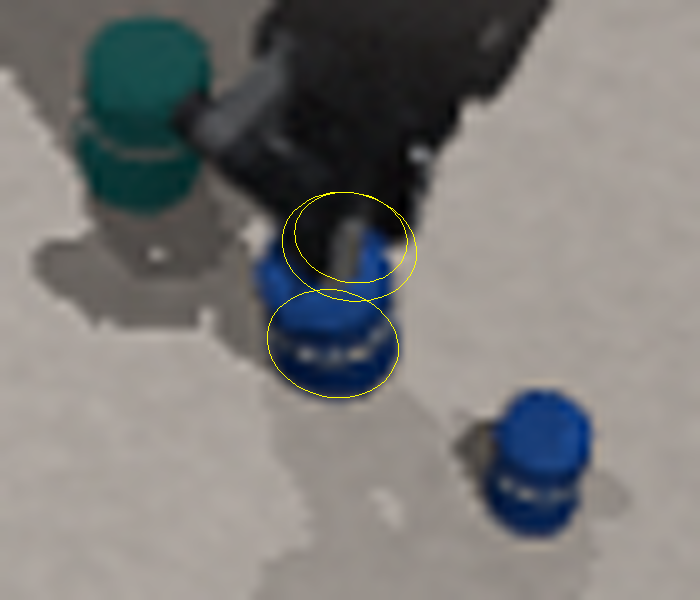

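View pics/s0o.png

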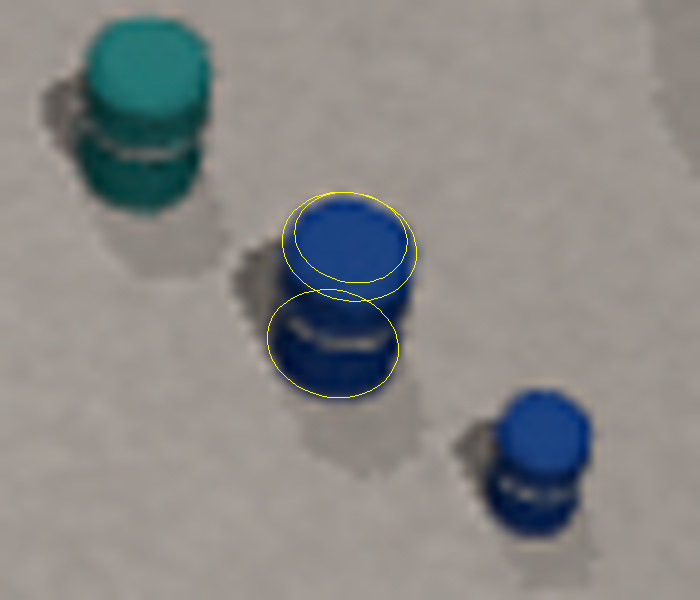

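```bash
python3 - <<'E'
from h import *
c=vision.calibration("wrist");s=observe();print(s["t"],s["tcp_pos"],s["gripper_width"],s["wrist_force"])
p=s["tcp_pos"]; M=R.from_quat(s["ee_rot"][[1,2,3,0]]).as_matrix()
for zz in(-.011,.011):
 for d in (-.02,0,.01,.022,.03):
  print(zz,d,[(proj("wrist",p+M@[d,yy,zz],c)-[190,170]+.5)*5 for yy in(-.0085,.0085)])
E
```

```text
4.2 [0.51769035 0.2590831  0.04445362] 0.016785270277184714 [-2.43647622 -1.45269809 10.50539024]
-0.011 -0.02 [array([261.7153381 , 324.12742674]), array([438.10688537, 324.21855167])]
-0.011 0 [array([270.7030286 , 244.64632035]), array([426.88348566, 244.77719858])]
-0.011 0.01 [array([274.50390544, 211.29874715]), array([422.13637507, 211.43991249])]
-0.011 0.022 [array([278.57251801, 175.77258126]), array([417.05442317, 175.92089673])]
-0.011 0.03 [array([281.02675883, 154.42679023]), array([413.98871138, 154.5776232 ])]
0.011 -0.02 [array([266.205011  , 515.30081171]), array([431.86135051, 515.29678585])]
0.011 0 [array([273.92303745, 420.88107113]), array([422.28520349, 420.93549606])]
0.011 0.01 [array([277.25984813, 380.45866021]), array([418.14488221, 380.5317055 ])]
0.011 0.022 [array([280.87835567, 336.88719811]), array([413.65492876, 336.97626489])]
0.011 0.03 [array([283.08389469, 310.46156152]), array([410.91818296, 310.55838577])]
```

```bash
python3 - <<'E'
from h import *
im=cv2.imread("pics/w1.png"); v=cv2.resize(im[220:320,90:440],None,fx=2.2,fy=2.2,interpolation=cv2.INTER_CUBIC)
c=vision.calibration("wrist");s=observe()
p=s["tcp_pos"]; M=R.from_quat(s["ee_rot"][[1,2,3,0]]).as_matrix()
for zz in(-.011,.011):
 for d in (-.02,-.01,0,.01,.022):
  print(zz,d,[(proj("wrist",p+M@[d,yy,zz],c)).round() for yy in(-.0425,.0425)])
cv2.imwrite("pics/w1f.png",v)
E
```

```text
-0.011 -0.02 [array([173., 233.]), array([345., 233.])]
-0.011 -0.01 [array([178., 225.]), array([340., 225.])]
-0.011 0 [array([183., 218.]), array([336., 218.])]
-0.011 0.01 [array([187., 211.]), array([331., 211.])]
-0.011 0.022 [array([191., 204.]), array([327., 204.])]
0.011 -0.02 [array([178., 271.]), array([340., 271.])]
0.011 -0.01 [array([182., 261.]), array([336., 261.])]
0.011 0 [array([186., 252.]), array([332., 252.])]
0.011 0.01 [array([190., 245.]), array([328., 245.])]
0.011 0.022 [array([194., 236.]), array([324., 236.])]
```

View pics/w1f.png

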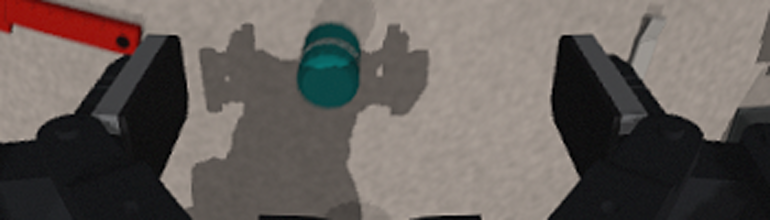

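Both checks say the fingertips sit about 30 mm higher than the description puts them. They project at TCP level in the wrist view, and one finger is visibly standing on the tilted cap's top. I'll raise slowly so the cap falls back upright, then look again.

carry_out:
  angular:
    - [0,0,0]
    - [0,0,0]
    - [0,0,0]
    - [0,0,0]
    - [0,0,0]
  delta_pos:
    - [0,0,0.03]
    - [0,0,0.04]
    - [0,0,0.05]
    - [0,0,0.1]
    - [0,0,0.1]
  grip: [0.2,0.2,0.2,0.2,0.2]

```text
t: 4.82
tcp_pos: [0.5168, 0.2585, 0.1101]
ee_rot: [0.517, 0.482, 0.518, -0.481]
wrist_force: [-0.6, -1.1, -0.0]
gripper_width: 0.0174
```

```bash
python3 - <<'E'
from h import *
c=vision.calibration("wrist"); s=observe();im=vision.snapshot("wrist"); cv2.imwrite("pics/w4.png",im[:,:,::-1]);
print(s["t"],s["tcp_pos"],R.from_quat(s["ee_rot"][[1,2,3,0]]).as_matrix().round(4),s["wrist_force"],s["gripper_width"])
im=vision.snapshot("scene")[:,:,::-1]; cv2.imwrite("pics/s4c.png",cv2.resize(im[220:300,270:350],None,fx=7,fy=7,interpolation=cv2.INTER_CUBIC))
E
```

```text
4.825 [0.51679459 0.25847575 0.11007062] [[ 4.000e-04  9.974e-01  7.210e-02]
 [ 1.400e-03  7.210e-02 -9.974e-01]
 [-1.000e+00  5.000e-04 -1.400e-03]] [-0.58058192 -1.06477551 -0.04118616] 0.017404177139309307
```

View pics/w4.png

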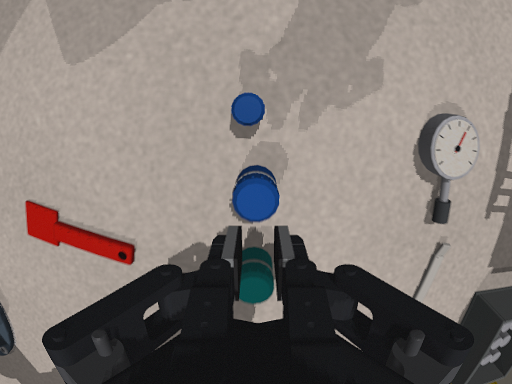

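View pics/s4c.png

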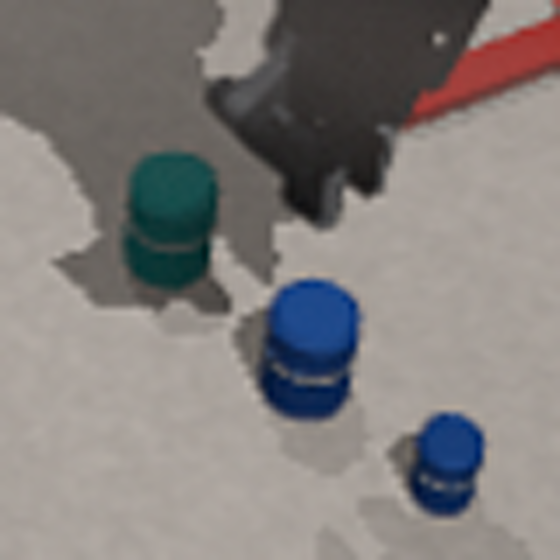

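The cap stands upright again at wrist (256,194). I'll find the real fingertip height from the scene view, where the tips are at about (315,251) and (322,247).

```bash
python3 - <<'E'
from h import *
for u,v in [(315.2,251.2),(321.6,246.6)]:
  for z in (.07,.08,.09,.1,.11,.12): print(u,z,pix("scene",u,v,z).round(4))
im=cv2.imread("pics/w4.png");c=vision.calibration("wrist")
x,y=.5163,.2577
overlay(im,"wrist",[([x,y,0],.018),([x,y,.044],.018),([x,y,.048],.015)],c,200,150,120,130,4.5,"pics/w4o.png")
s=observe();print(s["tcp_pos"])
E
```

```text
315.2 0.07 [0.5015 0.2397 0.07  ]
315.2 0.08 [0.5076 0.2451 0.08  ]
315.2 0.09 [0.5137 0.2505 0.09  ]
315.2 0.1 [0.5198 0.2559 0.1   ]
315.2 0.11 [0.5259 0.2613 0.11  ]
315.2 0.12 [0.532  0.2667 0.12  ]
321.6 0.07 [0.4768 0.2378 0.07  ]
321.6 0.08 [0.4832 0.2433 0.08  ]
321.6 0.09 [0.4896 0.2487 0.09  ]
321.6 0.1 [0.496  0.2541 0.1   ]
321.6 0.11 [0.5023 0.2595 0.11  ]
321.6 0.12 [0.5087 0.2649 0.12  ]
[0.51806005 0.25910367 0.11153947]
```

View pics/w4o.png

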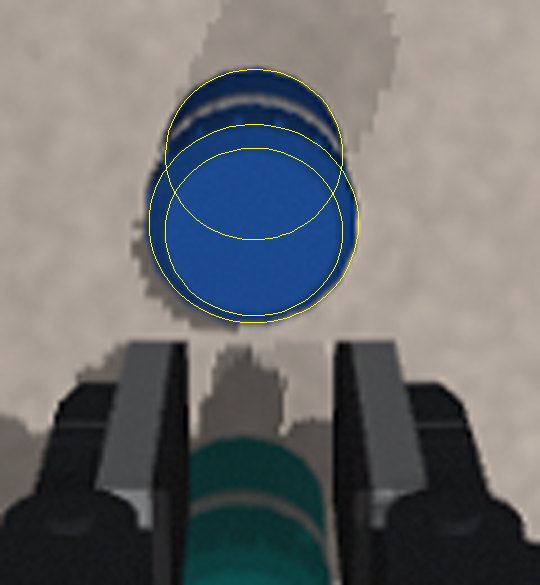

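Fingertips are at about TCP height (z≈0.11 with the TCP at 0.11), not 22 mm below, so I need to go about 30 mm lower than planned. I'll do it in stages, watching force.

carry_out:
  angular:
    - [0,0,0]
    - [0,0,0]
    - [0,0,0]
    - [0,0,0]
    - [0,0,0]
  delta_pos:
    - [-0.007,-0.007,0]
    - [0,0,-0.1]
    - [0,0,-0.1]
    - [0,0,-0.1]
    - [0,0,0]
  grip: [1,1,1,1,1]

```text
t: 5.55
tcp_pos: [0.5147, 0.2565, 0.0475]
ee_rot: [0.518, 0.482, 0.518, -0.481]
wrist_force: [-0.4, -0.9, 0.1]
gripper_width: 0.0854
```

```bash
python3 - <<'E'
from h import *
c=vision.calibration("wrist"); s=observe();im=vision.snapshot("wrist"); cv2.imwrite("pics/w5.png",im[:,:,::-1]);
print(s["t"],s["tcp_pos"],R.from_quat(s["ee_rot"][[1,2,3,0]]).as_matrix().round(4),s["wrist_force"],s["gripper_width"])
im=vision.snapshot("scene")[:,:,::-1]; cv2.imwrite("pics/s5c.png",cv2.resize(im[220:300,270:350],None,fx=7,fy=7,interpolation=cv2.INTER_CUBIC))
E
```

```text
5.55 [0.51473413 0.25651271 0.04747355] [[ 9.000e-04  9.974e-01  7.200e-02]
 [ 1.600e-03  7.200e-02 -9.974e-01]
 [-1.000e+00  1.000e-03 -1.500e-03]] [-0.44613654 -0.93831841  0.06244711] 0.08536411092271921
```

View pics/s5c.png

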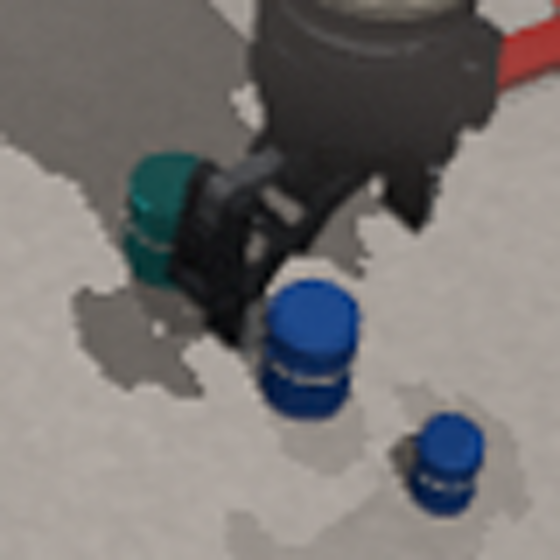

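View pics/w5.png

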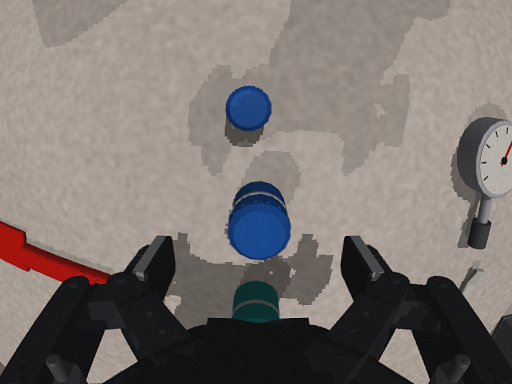

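carry_out:
  angular:
    - [0,0,0]
    - [0,0,0]
    - [0,0,0]
  delta_pos:
    - [0.007,0.005,-0.06]
    - [0.002,0.001,-0.06]
    - [0,0,0]
  grip: [1,1,1]

```text
t: 6.02
tcp_pos: [0.5187, 0.2588, 0.0249]
ee_rot: [0.518, 0.484, 0.517, -0.479]
wrist_force: [0.3, 0.8, 1.1]
gripper_width: 0.0854
```

```bash
python3 - <<'E'
from h import *
c=vision.calibration("wrist"); s=observe();im=vision.snapshot("wrist"); cv2.imwrite("pics/w6.png",im[:,:,::-1]);
print(s["t"],s["tcp_pos"],R.from_quat(s["ee_rot"][[1,2,3,0]]).as_matrix().round(4),s["wrist_force"],s["gripper_width"])
im=vision.snapshot("scene")[:,:,::-1]; cv2.imwrite("pics/s6c.png",cv2.resize(im[220:300,270:350],None,fx=7,fy=7,interpolation=cv2.INTER_CUBIC))
E
```

```text
6.025 [0.51869978 0.25879855 0.02490741] [[ 0.0055  0.9974  0.072 ]
 [ 0.0039  0.072  -0.9974]
 [-1.      0.0058 -0.0035]] [0.34695886 0.76116985 1.1301125 ] 0.08542336163547393
```

View pics/s6c.png

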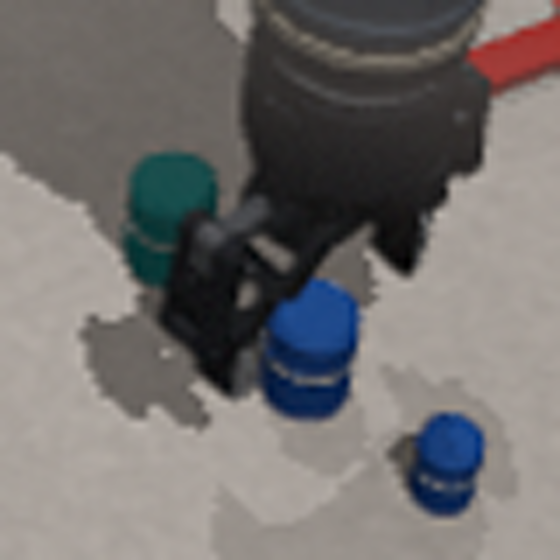

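View pics/w6.png

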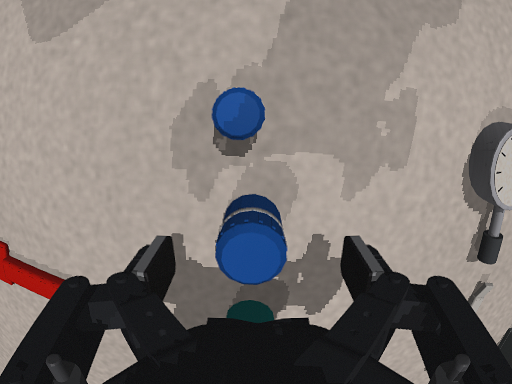

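```bash
python3 - <<'E'
from h import *
for z in (0.01,.02,.03,.04,.05): print(z,pix("scene",302.2,275,z).round(4))
E
```

```text
0.01 [0.548  0.2488 0.01  ]
0.02 [0.5533 0.2538 0.02  ]
0.03 [0.5585 0.2588 0.03  ]
0.04 [0.5638 0.2638 0.04  ]
0.05 [0.5691 0.2687 0.05  ]
```

carry_out:
  angular:
    - [-0.04,0.07,0]
    - [-0.02,0.03,0]
    - [0,0,0]
  delta_pos:
    - [-0.012,-0.005,-0.05]
    - [-0.006,-0.003,-0.03]
    - [0,0,0]
  grip: [1,1,1]

```text
t: 6.5
tcp_pos: [0.5155, 0.2574, 0.0091]
ee_rot: [0.517, 0.48, 0.518, -0.483]
wrist_force: [0.0, -0.5, -0.1]
gripper_width: 0.0857
```

```bash
python3 - <<'E'
from h import *
c=vision.calibration("wrist"); s=observe()
print(s["t"],s["tcp_pos"],R.from_quat(s["ee_rot"][[1,2,3,0]]).as_matrix().round(4),s["wrist_force"],s["gripper_width"])
im=vision.snapshot("scene")[:,:,::-1]; cv2.imwrite("pics/s7c.png",cv2.resize(im[220:300,270:350],None,fx=7,fy=7,interpolation=cv2.INTER_CUBIC))
E
```

```text
6.5 [0.51554355 0.25742842 0.00907849] [[-0.004   0.9974  0.072 ]
 [-0.002   0.072  -0.9974]
 [-1.     -0.0042  0.0017]] [ 0.02381873 -0.52534037 -0.06475114] 0.08567635336461871
```

View pics/s7c.png

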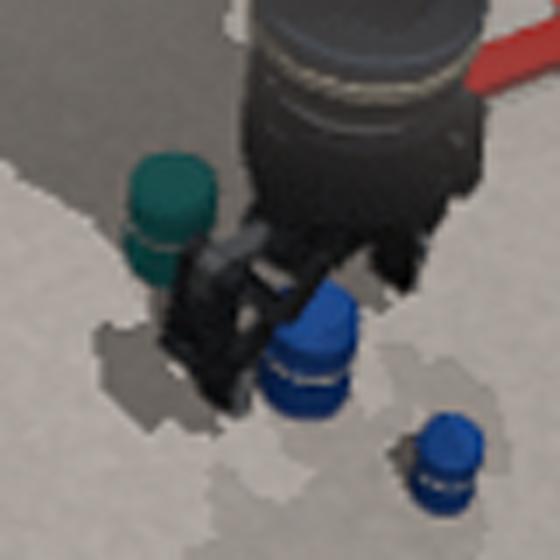

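carry_out:
  angular:
    - [0.02,-0.04,0]
    - [0,0,0]
    - [0,0,0]
    - [0,0,0]
  delta_pos:
    - [0.004,0.001,0.005]
    - [0,0,0]
    - [0,0,0]
    - [0,0,0]
  grip: [0.7,0.6,0.5,0.5]
  newtons: 40

```text
t: 7.05
tcp_pos: [0.5169, 0.2579, 0.011]
ee_rot: [0.518, 0.482, 0.517, -0.481]
wrist_force: [0.4, 0.2, -1.1]
gripper_width: 0.0425
```

```bash
python3 - <<'E'
from h import *
s=observe();im=vision.snapshot("wrist"); cv2.imwrite("pics/w8.png",im[:,:,::-1]);
print(s["t"],s["tcp_pos"],R.from_quat(s["ee_rot"][[1,2,3,0]]).as_matrix().round(4),s["wrist_force"],s["gripper_width"])
E
```

```text
7.05 [0.51694522 0.25791055 0.01102865] [[ 1.800e-03  9.974e-01  7.200e-02]
 [ 9.000e-04  7.200e-02 -9.974e-01]
 [-1.000e+00  1.900e-03 -8.000e-04]] [ 0.43910197  0.16869229 -1.0561466 ] 0.04248555780271289
```

View pics/w8.png

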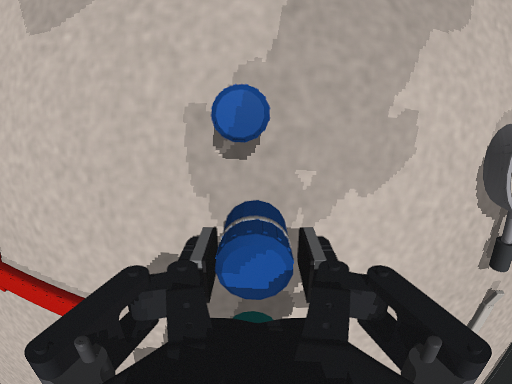

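carry_out:
  angular:
    - [0,0,0]
    - [0,0,0]
    - [0,0,0]
    - [0,0,0]
  delta_pos:
    - [-0.002,0,-0.002]
    - [0,0,0]
    - [0,0,0]
    - [0,0,0]
  grip: [0.4,0.3,0.3,0.3]
  newtons: 70

```text
t: 7.6
tcp_pos: [0.5168, 0.258, 0.0112]
ee_rot: [0.518, 0.483, 0.517, -0.481]
wrist_force: [-0.4, 0.2, 1.6]
gripper_width: 0.0344
```

```bash
python3 - <<'E'
from h import *
s=observe();im=vision.snapshot("wrist"); cv2.imwrite("pics/w9.png",im[:,:,::-1]);
print(s["t"],s["tcp_pos"],R.from_quat(s["ee_rot"][[1,2,3,0]]).as_matrix().round(4),s["wrist_force"],s["gripper_width"])
im=vision.snapshot("scene")[:,:,::-1]; cv2.imwrite("pics/s9c.png",cv2.resize(im[220:300,270:350],None,fx=7,fy=7,interpolation=cv2.INTER_CUBIC))
E
```

```text
7.6 [0.51683028 0.25795514 0.01122301] [[ 2.700e-03  9.974e-01  7.200e-02]
 [ 1.100e-03  7.200e-02 -9.974e-01]
 [-1.000e+00  2.700e-03 -9.000e-04]] [-0.38118091  0.20137939  1.63697372] 0.03441100645385747
```

View pics/w9.png

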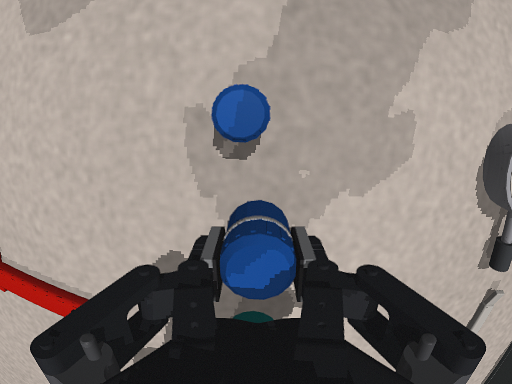

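View pics/s9c.png

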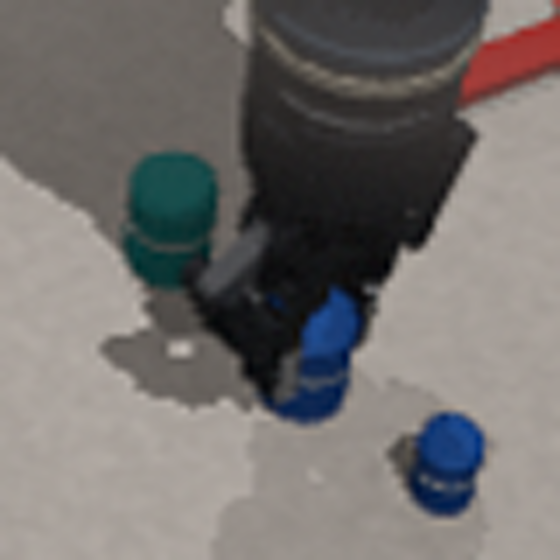

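Gripped: width stays at 34.4 mm with the cap between the pads. The rim is about 11 mm below the TCP. Lifting.

carry_out:
  angular:
    - [0,0,0]
    - [0,0,0]
    - [0,0,0]
    - [0,0,0]
    - [0,0,0]
  delta_pos:
    - [0,0,0.05]
    - [0,0,0.15]
    - [0,0,0.25]
    - [0,0,0.25]
    - [0,0,0.25]
  grip: [0.3,0.3,0.3,0.3,0.3]
  newtons: 80

```text
t: 8.32
tcp_pos: [0.5132, 0.2563, 0.2043]
ee_rot: [0.517, 0.48, 0.518, -0.484]
wrist_force: [2.1, 1.2, -0.3]
gripper_width: 0.0339
```

```bash
python3 - <<'E'
from h import *
s=observe();im=vision.snapshot("wrist"); cv2.imwrite("pics/w10.png",im[:,:,::-1]);
print(s["t"],s["tcp_pos"],R.from_quat(s["ee_rot"][[1,2,3,0]]).as_matrix().round(4),s["wrist_force"],s["gripper_width"],s["joint_positions"])
E
```

```text
8.325 [0.5132281  0.2562604  0.20431539] [[-0.0051  0.9974  0.072 ]
 [-0.0026  0.072  -0.9974]
 [-1.     -0.0053  0.0023]] [ 2.14785213  1.15590212 -0.3058042 ] 0.03393304034767305 [ 4.63126622e-01  3.33581863e-01  6.75589359e-02  1.31054587e+00
 -5.58029558e-05  1.96182212e+00]
```

View pics/w10.png

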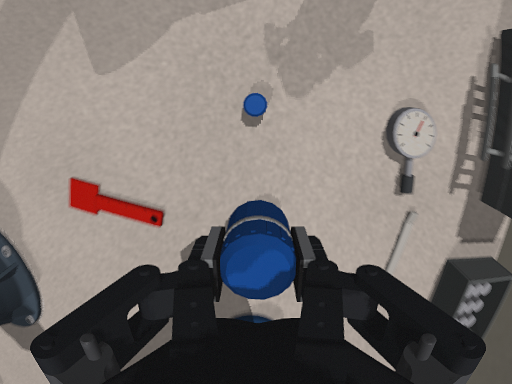

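The cap is held firmly and unchanged in the hand (band at (258,222)). Moving over the pad.

carry_out:
  angular:
    - [0.02,-0.05,0]
    - [0,0,0]
    - [0,0,0]
    - [0,0,0]
    - [0,0,0]
  delta_pos:
    - [0.03,-0.27,0]
    - [0.03,-0.27,0]
    - [0.03,-0.27,0]
    - [0.03,-0.27,0]
    - [0.03,-0.27,0]
  grip: [0.3,0.3,0.3,0.3,0.3]

```text
t: 9.0
tcp_pos: [0.5463, -0.0158, 0.216]
ee_rot: [0.522, 0.485, 0.517, -0.474]
wrist_force: [0.3, 0.6, -1.0]
gripper_width: 0.034
```

carry_out:
  angular:
    - [0,0,0]
    - [0,0,0]
    - [0,0,0]
    - [0,0,0]
    - [0,0,0]
  delta_pos:
    - [0.03,-0.27,0]
    - [0.03,-0.27,0]
    - [0.03,-0.27,0]
    - [0.03,-0.27,0]
    - [0.03,-0.2,0]
  grip: [0.3,0.3,0.3,0.3,0.3]

```text
t: 9.62
tcp_pos: [0.5756, -0.2815, 0.2181]
ee_rot: [0.523, 0.486, 0.516, -0.474]
wrist_force: [0.8, 0.7, -0.1]
gripper_width: 0.034
```

```bash
python3 - <<'E'
from h import *
c=vision.calibration("wrist");s=observe();im=vision.snapshot("wrist"); cv2.imwrite("pics/w11.png",im[:,:,::-1]);
print(s["t"],s["tcp_pos"],R.from_quat(s["ee_rot"][[1,2,3,0]]).as_matrix().round(4),s["wrist_force"],s["gripper_width"],s["joint_positions"])
print(proj("wrist",[.569,-.2736,.048],c))
E
```

```text
9.625 [ 0.57559707 -0.28150682  0.21809629] [[ 0.019   0.9967  0.0786]
 [ 0.0059  0.0785 -0.9969]
 [-0.9998  0.0194 -0.0043]] [ 0.80537871  0.66561378 -0.1017356 ] 0.03404398709159752 [-0.46156394  0.43229948  0.25512275  1.37919317  0.01372298  1.03065674]
[249.8995905  161.40126616]
```

View pics/w11.png

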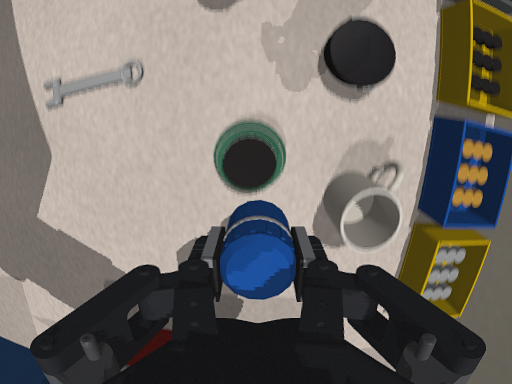

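```bash
python3 - <<'E'
from h import *
c=vision.calibration("wrist");im=cv2.imread("pics/w11.png")
x,y=.569,-.2736
overlay(im,"wrist",[([x,y,0],.045),([x,y,.048],.030)],c,200,100,100,110,5,"pics/w11o.png")
im=cv2.imread("pics/top0.png");c=vision.calibration("top")
x,y=.569,-.2736;X,Y=.522,-.0237
overlay(im,"top",[([x,y,0],.045),([x,y,.048],.030),([X,Y,.0],.05),([X,Y,.018],.05),([X,Y,.1],.022),([X,Y,.124],.006)],c,240,150,140,80,5,"pics/t0o.png")
E
```

```text
(no output)
```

View pics/w11o.png

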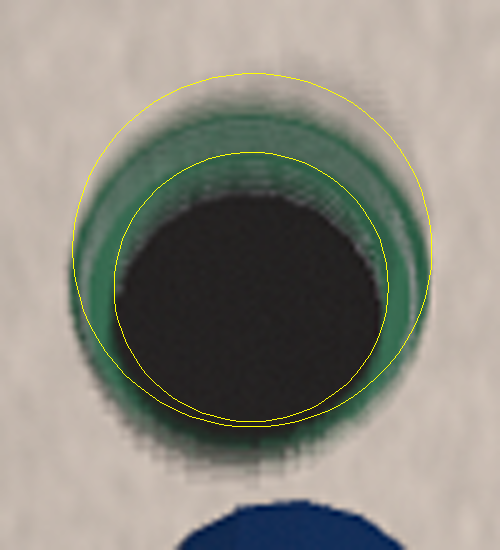

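View pics/t0o.png

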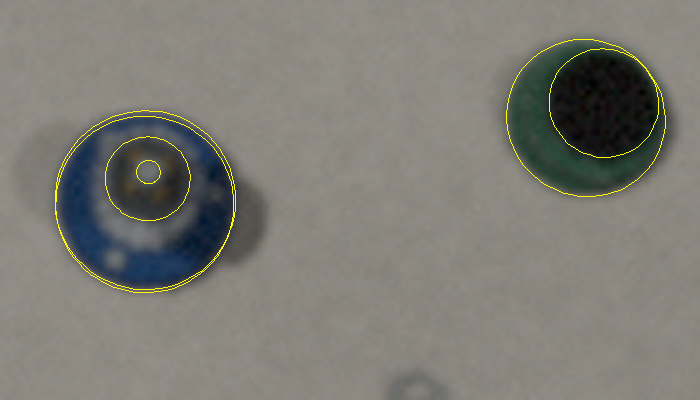

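carry_out:
  angular:
    - [-0.06,0.18,0]
    - [0,0,0]
    - [0,0,0]
  delta_pos:
    - [-0.033,0.04,-0.1]
    - [0,0,-0.2]
    - [0,0,0]
  grip: [0.3,0.3,0.3]

```text
t: 10.05
tcp_pos: [0.5688, -0.2795, 0.1567]
ee_rot: [0.519, 0.481, 0.517, -0.482]
wrist_force: [0.0, 0.3, -0.6]
gripper_width: 0.034
```

```bash
cat > st.py <<'E'
from h import *
s=observe();M=R.from_quat(s["ee_rot"][[1,2,3,0]]).as_matrix()
print(s["t"],s["tcp_pos"].round(4),"tx",M[:,0].round(4),"F",s["wrist_force"].round(2),"w",round(s["gripper_width"],4),"corr",(-M[1,0]/.1047).round(3),(M[0,0]/.1047).round(3),"j6",s["joint_positions"][5].round(2))
E
python3 st.py
```

```text
10.05 [ 0.5688 -0.2795  0.1567] tx [ 2.e-04 -3.e-03 -1.e+00] F [ 0.03  0.34 -0.59] w 0.034 corr 0.029 0.002 j6 1.04
```

carry_out:
  angular:
    - [0.03,0,0]
    - [0,0,0]
    - [0,0,0]
    - [0,0,0]
  delta_pos:
    - [0.001,0.03,-0.13]
    - [0,0,-0.15]
    - [0,0,-0.1]
    - [0,0,0]
  grip: [0.3,0.3,0.3,0.3]

```text
t: 10.55
tcp_pos: [0.5722, -0.2737, 0.0867]
ee_rot: [0.521, 0.482, 0.515, -0.48]
wrist_force: [-0.7, 0.7, -1.2]
gripper_width: 0.0343
```

```bash
python3 st.py; python3 - <<'E'
from h import *
c=vision.calibration("wrist");im=vision.snapshot("wrist"); cv2.imwrite("pics/w12.png",im[:,:,::-1]);
im=vision.snapshot("scene")[:,:,::-1]; cv2.imwrite("pics/s12c.png",cv2.resize(im[110:230,140:260],None,fx=5,fy=5,interpolation=cv2.INTER_CUBIC))
E
```

```text
10.55 [ 0.5722 -0.2737  0.0867] tx [ 0.0077 -0.0031 -1.    ] F [-0.67  0.65 -1.22] w 0.0343 corr 0.029 0.073 j6 1.05
```

View pics/w12.png

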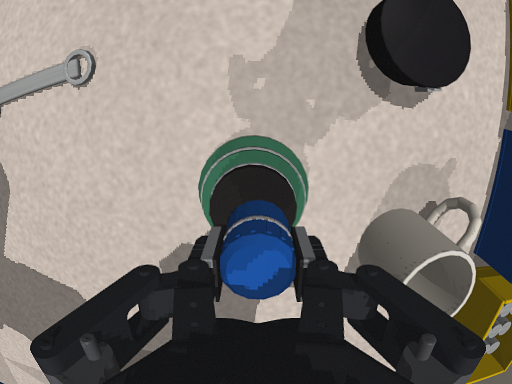

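View pics/s12c.png

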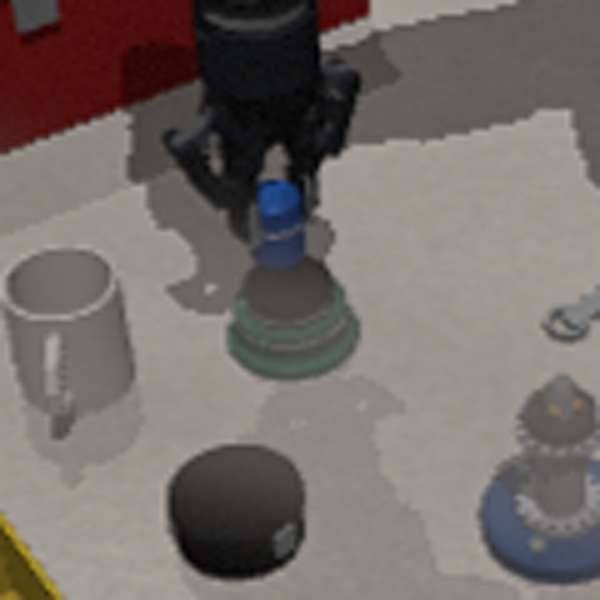

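carry_out:
  angular:
    - [0.03,0.08,0]
    - [0.02,0.03,0]
    - [0,0,0]
  delta_pos:
    - [-0.015,0,-0.05]
    - [-0.005,0,-0.06]
    - [0,0,0]
  grip: [0.3,0.3,0.3]

```text
t: 11.02
tcp_pos: [0.5701, -0.2749, 0.0674]
ee_rot: [0.518, 0.481, 0.518, -0.481]
wrist_force: [-0.6, -0.2, -1.0]
gripper_width: 0.0343
```

```bash
python3 st.py
```

```text
11.025 [ 0.5701 -0.2749  0.0674] tx [ 1.2e-03 -3.0e-04 -1.0e+00] F [-0.57 -0.23 -0.99] w 0.0343 corr 0.003 0.011 j6 1.05
```

carry_out:
  angular:
    - [0,0,0]
    - [0,0,0]
  delta_pos:
    - [0,0,-0.04]
    - [0,0,-0.03]
  grip: [0.3,0.3]

```text
t: 11.28
tcp_pos: [0.5705, -0.2752, 0.0534]
ee_rot: [0.519, 0.482, 0.517, -0.481]
wrist_force: [-1.6, 1.9, 3.8]
gripper_width: 0.0342
```

```bash
python3 st.py
```

```text
11.275 [ 0.5705 -0.2752  0.0534] tx [ 2.3e-03 -8.0e-04 -1.0e+00] F [-1.65  1.88  3.75] w 0.0342 corr 0.008 0.022 j6 1.05
```

carry_out:
  angular:
    - [0,0.02,0]
    - [0,0,0]
  delta_pos:
    - [-0.002,0,-0.025]
    - [0,0,-0.025]
  grip: [0.3,0.3]

```text
t: 11.52
tcp_pos: [0.571, -0.2757, 0.0485]
ee_rot: [0.52, 0.481, 0.516, -0.481]
wrist_force: [-21.4, 8.4, 73.7]
gripper_width: 0.0338
```

```bash
python3 st.py
```

```text
11.525 [ 0.571  -0.2757  0.0485] tx [ 0.0042 -0.0032 -1.    ] F [-21.36   8.36  73.65] w 0.0338 corr 0.031 0.04 j6 1.05
```

Hard stop reached and it is stiff (74 N), so the pad is fully down. Backing off right away, and I'll check that the cap didn't slip.

carry_out:
  angular:
    - [0,0,0]
  delta_pos:
    - [0,0,0.004]
  grip: [0.3]

```text
t: 11.65
tcp_pos: [0.5708, -0.2755, 0.051]
ee_rot: [0.52, 0.482, 0.516, -0.481]
wrist_force: [-2.5, 1.9, 4.2]
gripper_width: 0.0343
```

```bash
python3 st.py; python3 - <<'E'
from h import *
im=vision.snapshot("wrist"); cv2.imwrite("pics/w13.png",im[:,:,::-1]);
im=vision.snapshot("scene")[:,:,::-1]; cv2.imwrite("pics/s13c.png",cv2.resize(im[110:230,140:260],None,fx=5,fy=5,interpolation=cv2.INTER_CUBIC))
E
```

```text
11.65 [ 0.5708 -0.2755  0.051 ] tx [ 0.0053 -0.0035 -1.    ] F [-2.48  1.86  4.22] w 0.0343 corr 0.034 0.051 j6 1.05
```

View pics/w13.png

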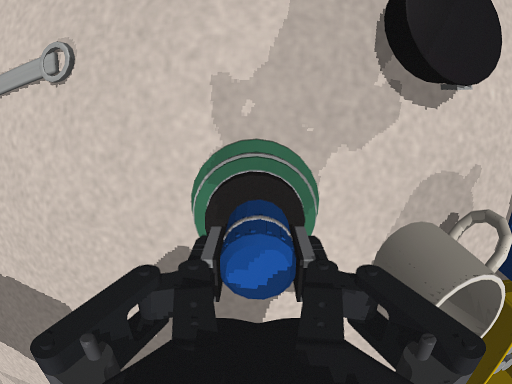

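View pics/s13c.png

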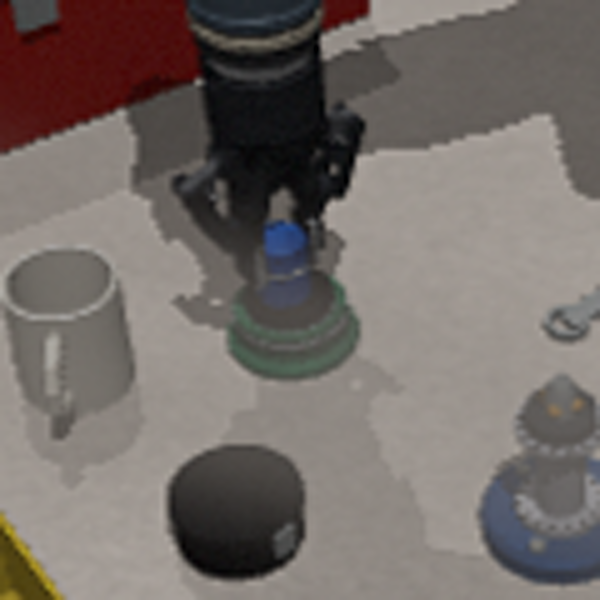

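Cap unmoved in the hand; the pad reached its stop. Lifting and going to the hub.

carry_out:
  angular:
    - [0.03,0.05,0]
    - [0,0,0]
    - [0,0,0]
    - [0,0,0]
  delta_pos:
    - [0,0,0.1]
    - [0,0,0.2]
    - [0,0,0.2]
    - [0,0,0.15]
  grip: [0.3,0.3,0.3,0.3]

```text
t: 12.25
tcp_pos: [0.5688, -0.2745, 0.1803]
ee_rot: [0.516, 0.48, 0.52, -0.482]
wrist_force: [0.3, -0.2, -1.3]
gripper_width: 0.0343
```

carry_out:
  angular:
    - [0,0,0]
    - [0,0,0]
    - [0,0,0]
    - [0,0,0]
    - [0,0,0]
  delta_pos:
    - [-0.04,0.2,0.02]
    - [-0.05,0.26,0]
    - [-0.05,0.26,0]
    - [-0.05,0.26,0]
    - [-0.04,0.18,0]
  grip: [0.3,0.3,0.3,0.3,0.3]

```text
t: 12.88
tcp_pos: [0.5226, -0.0396, 0.1851]
ee_rot: [0.516, 0.482, 0.517, -0.483]
wrist_force: [1.1, 0.5, 0.2]
gripper_width: 0.0341
```

```bash
python3 st.py
```

```text
12.875 [ 0.5226 -0.0396  0.1851] tx [-1.5e-03  4.0e-04 -1.0e+00] F [1.11 0.52 0.18] w 0.0341 corr -0.004 -0.014 j6 1.43
```

carry_out:
  angular:
    - [0,0,0]
    - [0,0,0]
  delta_pos:
    - [0,0,0]
    - [0,0,0]
  grip: [0.3,0.3]

```text
t: 13.12
tcp_pos: [0.522, -0.0375, 0.1849]
ee_rot: [0.517, 0.481, 0.518, -0.482]
wrist_force: [1.4, 0.0, -0.8]
gripper_width: 0.0341
```

```bash
python3 st.py;python3 - <<'E'
from h import *
c=vision.calibration("wrist");im=vision.snapshot("wrist"); cv2.imwrite("pics/w14.png",im[:,:,::-1]);im=im[:,:,::-1].copy()
X,Y=.522,-.0237
overlay(im,"wrist",[([X,Y,0.018],.05),([X,Y,.1],.022),([X,Y,.09],.028),([X,Y,.124],.006)],c,180,120,160,180,4,"pics/w14o.png")
E
```

```text
13.125 [ 0.522  -0.0375  0.1849] tx [-1.8e-03  4.0e-04 -1.0e+00] F [ 1.43  0.05 -0.81] w 0.0341 corr -0.004 -0.017 j6 1.43
```

View pics/w14o.png

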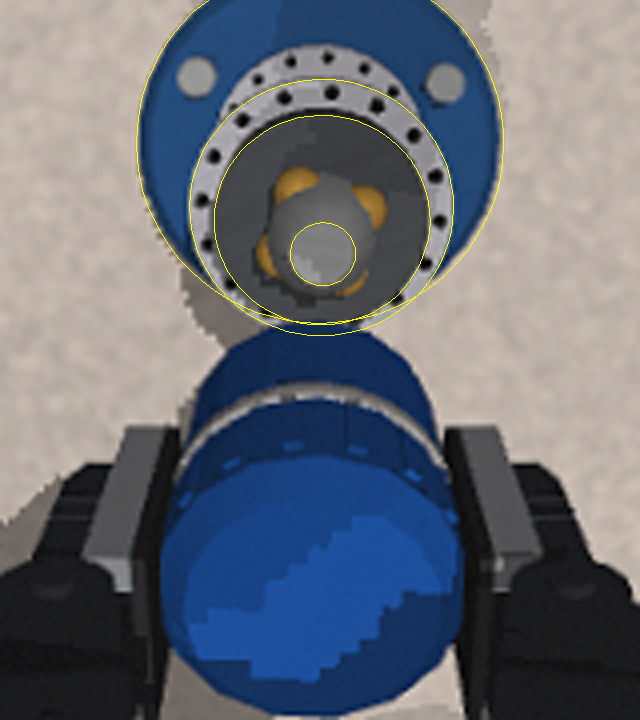

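Hub overlay fits to about 0.5 mm. Now checking the cap's position in hand the same way.

```bash
python3 - <<'E'
from h import *
c=vision.calibration("wrist");im=cv2.imread("pics/w14.png");p=observe()["tcp_pos"]
z=p[2]-.0112
for dy in (0,):
  x,y=p[0],p[1]+dy
  overlay(im,"wrist",[([x,y,z],.018),([x,y,z+.044],.018),([x,y,z+.048],.015)],c,200,190,120,125,5,"pics/w14p.png")
E
```

```text
(no output)
```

View pics/w14p.png

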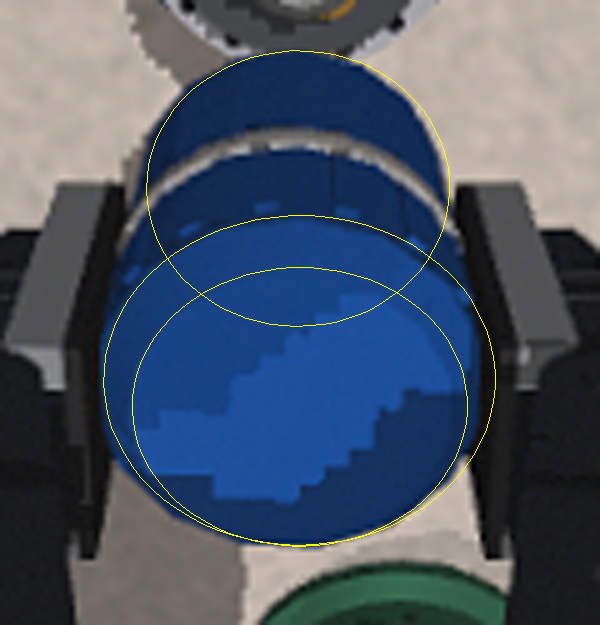

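carry_out:
  angular:
    - [0,-0.02,0]
    - [0,0,0]
    - [0,0,0]
  delta_pos:
    - [0.003,0.07,0]
    - [0,0,-0.08]
    - [0,0,0]
  grip: [0.3,0.3,0.3]

```text
t: 13.55
tcp_pos: [0.5234, -0.0243, 0.1683]
ee_rot: [0.517, 0.483, 0.517, -0.482]
wrist_force: [0.1, -0.2, 0.5]
gripper_width: 0.0344
```

```bash
python3 st.py
```

```text
13.55 [ 0.5234 -0.0243  0.1683] tx [ 4.e-04  8.e-04 -1.e+00] F [ 0.08 -0.2   0.51] w 0.0344 corr -0.007 0.004 j6 1.46
```

carry_out:
  angular:
    - [0,0,0]
    - [0,0.02,0]
    - [0,0,0]
  delta_pos:
    - [-0.006,0.003,-0.06]
    - [-0.004,0.001,-0.05]
    - [0,0,0]
  grip: [0.3,0.3,0.3]

```text
t: 13.92
tcp_pos: [0.5216, -0.0236, 0.1453]
ee_rot: [0.516, 0.483, 0.517, -0.483]
wrist_force: [-0.5, -0.1, -0.0]
gripper_width: 0.0343
```

```bash
python3 st.py;python3 - <<'E'
from h import *
im=vision.snapshot("wrist"); cv2.imwrite("pics/w15.png",cv2.resize(im[120:320,160:360,::-1],None,fx=3,fy=3))
im=vision.snapshot("scene")[:,:,::-1]; cv2.imwrite("pics/s15c.png",cv2.resize(im[110:230,190:310],None,fx=5,fy=5,interpolation=cv2.INTER_CUBIC))
E
```

```text
13.925 [ 0.5216 -0.0236  0.1453] tx [-1.4e-03  8.0e-04 -1.0e+00] F [-0.47 -0.07 -0.03] w 0.0343 corr -0.008 -0.013 j6 1.46
```

View pics/w15.png

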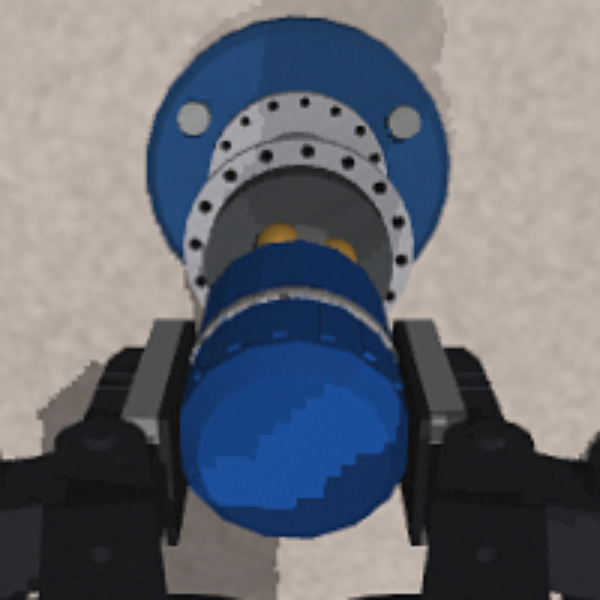

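View pics/s15c.png

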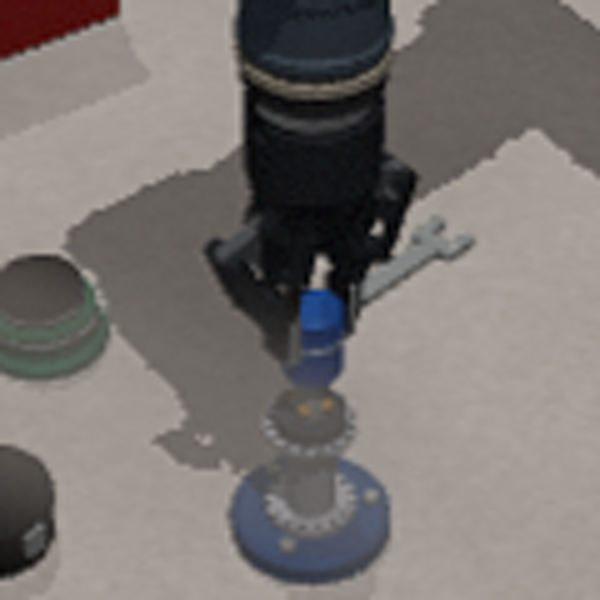

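carry_out:
  angular:
    - [0,-0.01,0]
    - [0,0,0]
  delta_pos:
    - [0.003,0,-0.04]
    - [0,0,-0.02]
  grip: [0.3,0.3]

```text
t: 14.28
tcp_pos: [0.5233, -0.0237, 0.1341]
ee_rot: [0.517, 0.484, 0.516, -0.482]
wrist_force: [-0.1, 0.1, -0.8]
gripper_width: 0.0343
```

```bash
python3 st.py
```

```text
14.275 [ 0.5233 -0.0237  0.1341] tx [ 2.4e-03  7.0e-04 -1.0e+00] F [-0.12  0.13 -0.81] w 0.0343 corr -0.007 0.023 j6 1.46
```

carry_out:
  angular:
    - [0,0.02,0]
    - [0,0,0]
  delta_pos:
    - [-0.004,0,-0.03]
    - [-0.001,0,-0.02]
  grip: [0.3,0.3]

```text
t: 14.52
tcp_pos: [0.5223, -0.0237, 0.1234]
ee_rot: [0.516, 0.483, 0.517, -0.483]
wrist_force: [-0.1, 0.2, -0.8]
gripper_width: 0.034
```

```bash
python3 st.py
```

```text
14.525 [ 0.5223 -0.0237  0.1234] tx [ 2.e-04  7.e-04 -1.e+00] F [-0.07  0.2  -0.84] w 0.034 corr -0.007 0.002 j6 1.46
```

The cap is over the stud with no side force. Now pushing through the balls in small steps.

carry_out:
  angular:
    - [0,0,0]
    - [0,0,0]
  delta_pos:
    - [0,0,-0.015]
    - [0,0,-0.015]
  grip: [0.3,0.3]

```text
t: 14.78
tcp_pos: [0.5235, -0.0238, 0.1187]
ee_rot: [0.517, 0.484, 0.516, -0.482]
wrist_force: [-0.5, 0.1, 6.5]
gripper_width: 0.034
```

```bash
python3 st.py
```

```text
14.775 [ 0.5235 -0.0238  0.1187] tx [ 3.5e-03  4.0e-04 -1.0e+00] F [-0.47  0.07  6.55] w 0.034 corr -0.004 0.033 j6 1.46
```

carry_out:
  angular:
    - [0,0.03,0]
    - [0,0,0]
  delta_pos:
    - [-0.004,0,-0.015]
    - [0,0,-0.01]
  grip: [0.3,0.3]

```text
t: 15.02
tcp_pos: [0.5226, -0.0238, 0.1135]
ee_rot: [0.517, 0.483, 0.517, -0.483]
wrist_force: [0.4, -0.2, -6.0]
gripper_width: 0.034
```

```bash
python3 st.py
```

```text
15.025 [ 0.5226 -0.0238  0.1135] tx [ 4.e-04  4.e-04 -1.e+00] F [ 0.42 -0.24 -6.04] w 0.034 corr -0.004 0.004 j6 1.46
```

Clicked: the force flipped from +6.5 to -6 N as the balls draw the cap down. About 2 mm remain to the seat.

carry_out:
  angular:
    - [0,0,0]
    - [0,0,0]
  delta_pos:
    - [0,0,-0.007]
    - [0,0,-0.006]
  grip: [0.3,0.3]

```text
t: 15.28
tcp_pos: [0.5225, -0.0238, 0.1112]
ee_rot: [0.516, 0.483, 0.517, -0.483]
wrist_force: [-6.2, 0.5, 21.0]
gripper_width: 0.0343
```

```bash
python3 st.py
```

```text
15.275 [ 0.5225 -0.0238  0.1112] tx [ 3.e-04  5.e-04 -1.e+00] F [-6.24  0.55 20.95] w 0.0343 corr -0.004 0.003 j6 1.46
```

carry_out:
  angular:
    - [0,0,0]
  delta_pos:
    - [0,0,-0.008]
  grip: [0.3]

```text
t: 15.4
tcp_pos: [0.5225, -0.0238, 0.1111]
ee_rot: [0.517, 0.483, 0.516, -0.482]
wrist_force: [-8.3, 0.4, 25.4]
gripper_width: 0.0339
```

```bash
python3 st.py;python3 - <<'E'
from h import *
c=vision.calibration("wrist")
for i in range(6):
  im=vision.snapshot("wrist"); s=observe(); print(s["t"],s["tcp_pos"].round(4),s["wrist_force"].round(1))
cv2.imwrite("pics/w16.png",cv2.resize(im[120:320,160:360,::-1],None,fx=3,fy=3))
im=vision.snapshot("scene")[:,:,::-1]; cv2.imwrite("pics/s16c.png",cv2.resize(im[110:230,190:310],None,fx=5,fy=5,interpolation=cv2.INTER_CUBIC))
E
```

```text
15.4 [ 0.5225 -0.0238  0.1111] tx [ 1.4e-03  4.0e-04 -1.0e+00] F [-8.28  0.36 25.42] w 0.0339 corr -0.004 0.013 j6 1.46
15.45 [ 0.5225 -0.0238  0.1112] [-5.9  0.4 16.3]
15.5 [ 0.5225 -0.0238  0.1112] [-6.6  0.5 17.3]
15.55 [ 0.5225 -0.0238  0.1112] [-6.3  0.2 16.5]
15.6 [ 0.5225 -0.0238  0.1111] [-5.8  0.4 17.2]
15.65 [ 0.5225 -0.0238  0.1111] [-6.1  0.8 16.1]
15.7 [ 0.5225 -0.0238  0.1111] [-6.4  0.8 17.1]
```

View pics/w16.png

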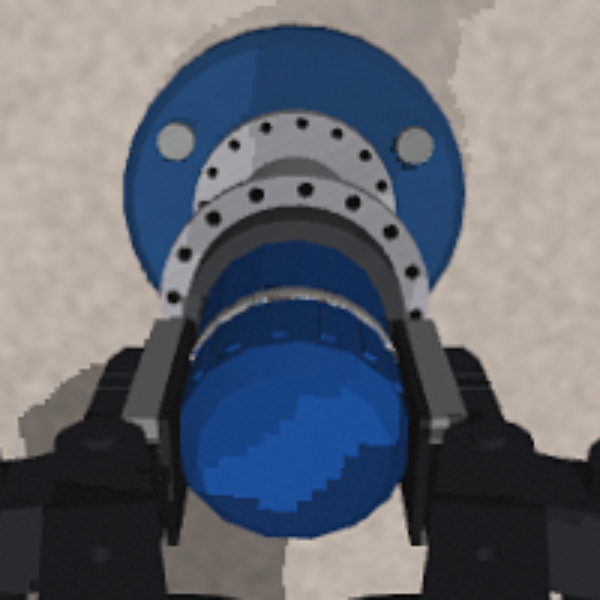

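View pics/s16c.png

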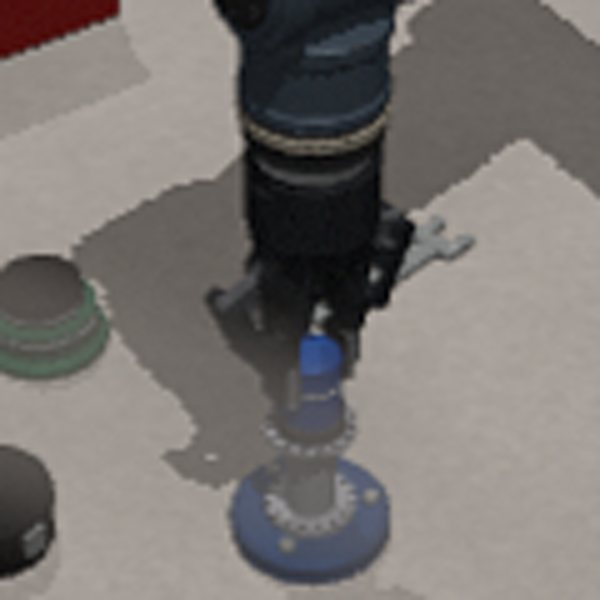

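Seated flush and holding a steady 17 N. One firmer push, then hand in.

carry_out:
  angular:
    - [0,0,0]
  delta_pos:
    - [-0.002,0,-0.012]
  grip: [0.3]

```text
t: 15.88
tcp_pos: [0.5225, -0.0238, 0.1111]
ee_rot: [0.517, 0.484, 0.516, -0.482]
wrist_force: [-7.9, 0.6, 29.5]
gripper_width: 0.0343
```

```bash
python3 - <<'E'
from h import *
for i in range(4):
  im=vision.snapshot("top"); s=observe(); print(s["t"],s["tcp_pos"].round(4),s["wrist_force"].round(1),s["gripper_width"])
cv2.imwrite("pics/t17.png",im[:,:,::-1])
E
```

```text
15.925 [ 0.5225 -0.0238  0.1111] [-7.1 -0.1 22.4] 0.03397818377479274
15.975 [ 0.5225 -0.0238  0.1111] [-6.5 -0.  22.7] 0.033958415150466416
16.025 [ 0.5225 -0.0238  0.1111] [-6.8  0.2 23.3] 0.034029030745143185
16.075 [ 0.5225 -0.0238  0.1111] [-6.9 -0.5 23.8] 0.03406275428878782
```

View pics/t17.png

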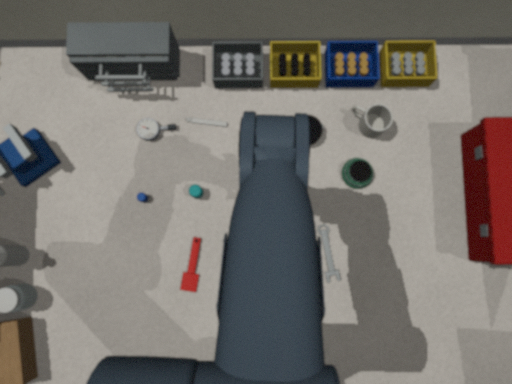

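The top view shows everything else where it was: turquoise (196,191), small blue (142,197), gauge (149,130), mug (377,121), spanner (329,253) and scraper (192,264). The push holds at about 23 N. Handing in.

```bash
python3 -c "
from cell import job
print(job.job_done())"
```

```text
the job is handed in; nothing more can be done
None
```

The larger blue cap was pressed onto the greasing pad and then pushed over the stud until it clicked and sat flush on the hub. I handed it in at about 16 s, still gripped and still being pressed down.

**Last checks**
- **Pad:** the cap reached the hard stop. My last step there was too large and the wrist force rose to about 74 N before I backed off. That is under the 120 N wrist limit. The cap did not slip in the grip.
- **Click:** the wrist force went from +6.5 N to -6 N as the balls drew the cap down.
- **Seating:** the TCP stopped at z = 0.111 m. With the rim about 11 mm below it, that puts the rim on the seat at 0.100 m.
- **Final hold:** about 23 N down, steady, with the gripper at 34 mm. A sideways force of about 7 N remains along x.
- **Other objects:** in the last top view everything visible was where it started. The arm partly hid the tin.

**What went wrong or disagreed**
- **First grasp failed:** the fingertips were about 30 mm higher than the description says. One finger came down on the cap's top and tilted it. The cap fell back upright in place when I raised the arm, and I measured again before the second, good grasp.
- **Gripper reading:** it shows 34 mm on the 36 mm cap. The pictures show the cap gripped squarely, so I took this as the pads giving slightly.

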